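Set a beaker home in the warmer's V fence

TASK

Lift the top beaker straight off the stack, leaving the two beakers below standing where they are, stand it on the round mark at the front of the drink warmer and let go. Then slide it along the warmer's top, without lifting it, into the V of the metal fence until it stands centred and touching both faces, and leave it there upright. Do not disturb the mugs, jug, tin and spoon.

Things in the scene. Friction and masses are not known exactly. Their poses are not given: they have to be found in the camera images.
- beaker_center (a point): centre of the top beaker of a stack of three alike ivory beakers with a blue-grey band under the rim, half-way up (35 mm above its underside); z along its upright axis. Each is a straight cylinder 64 mm across, 70 mm high, about 0.18 kg; its lowest 18 mm is a narrower foot, 52 mm across. Solid up to 38 mm, above that open with a 4 mm wall. At the start its underside is 104 mm above the worktop
- beaker_mid_center (a point): centre of the middle beaker, half-way up; the same kind, its rim 122 mm above the worktop. The foot of the top beaker stands 18 mm deep in its mouth with a little over 1 mm of play all round, the shoulder above the foot resting on its rim
- beaker_low_center (a point): centre of the lowest beaker of the stack, half-way up; the same kind, standing on the worktop, nested in the same way
- warmer: drink warmer, a fixed dark box 240 mm deep (x), 180 mm wide (y), 30 mm high, flat on top; origin at the centre of its underside, x from its front edge (mark) to its rear (fence), z up. The V fence at the rear: two bare-metal upright faces 80 mm long, 10 mm thick, 33 mm high above the top, each 45 degrees from x, meeting at the apex at the rear and open to -x with a mouth 113 mm wide
- warmer_seat (a point): point on the warmer's top (30 mm above the worktop) straight under the centre of a beaker that touches both faces of the V; axes as the warmer's, so x is the direction to push. The apex of the V is 45 mm further in x; the ends of the faces are 11 mm back towards -x. Beakers slide on top and faces with ordinary friction, about 0.6
- warmer_mark (a point): centre of the pale printed ring (76 mm across) on the warmer's top near its front edge, 95 mm from the seat point towards -x, same height and axes; the front edge is 75 mm further towards -x
- mug_a: upside-down ivory mug, 80 mm wide, 88 mm high, with a side handle; origin at the centre of its underside
- mug_b: another upside-down ivory mug, the same
- mug_c: a third upside-down ivory mug, the same
- jug: white mug-shaped jug, 80 mm wide, 100 mm high; origin at the centre of its underside
- canister: green tin with a steel lid, 58 mm wide, 110 mm high; origin at the centre of its underside
- spoon: steel spoon lying on the worktop, about 150 mm long; origin about midway along it
Not all that is in view belongs to the job. Leave any turquoise or yellow look-alike of the part that bears beaker_center alone.

How it is judged:
By the outcome, as a careful person would: the job done as asked, in the order asked, and still so for the second after the job is handed in, with the robot touching nothing.
It also fails if it takes over 54 s, if anything falls off the work surface, if the arm or the gripper's body presses on something with over 40 N, if the wrist force passes 120 N, or if a joint passes its speed limit or range.

ROBOT

A 6-joint arm with a two-finger parallel gripper is mounted at the origin on the work surface. World frame = base frame: x ahead of the robot, y to its left, z up, the work surface at z = 0. Lengths are in m, angles in rad, forces in N, time in s.
With the tool pointing down it reaches from about 0.375 to 0.9 m from the base axis. Payload 3.1 kg.
Tool frame: the origin (TCP) lies midway between the tips of the shut fingers; the grasp point (between the pads) lies 19 mm behind it; y points along the fingers, z is the direction in which the jaws open and shut, and the axes are right-handed (so a half turn about y gives the same grasp; the last joint's range is limited). The gripper opens to 85 mm and grips with 20 to 120 N. Pads are 22 mm wide; open, the fingers measure 114 mm over their backs; the gripper's body (76 mm by 85 mm) begins 54 mm behind the grasp point. The pads swing forward as they close: fully open they stand 13 mm farther back than shut.
Start: joints at [1.171, 0.527, 1.433, -0, 1.181, -0.178], TCP at [0.137, 0.61, 0.231] pointing down, gripper open.
Joint ranges: [-3.08, 3.08], [-0.75, 2.2], [0.22, 2.44], [-1.43, 4.57], [0, 2.65], [-2.85, 2.85]. Speed limits (rad/s): [2.79, 2.79, 3.14, 3.14, 3.14, 3.14].

INTERFACE

Orientations are given as a 3x3 rotation matrix whose columns are the frame's x, y, z axes.
In Python, from station import status, optics, ticket gives the robot as it stands. The module is installed in compiled form; this text tells all that it offers.
- The arm moves only by the tool servo_tool, never from a script. Its argument "steps" is a list that holds one entry, the list of rows, each a list of 5 numbers: the shift along the tool's x, y, z as a fraction of full scale, then the turn about the tool's y as a fraction of full scale, then the opening, from 0 (shut) to 1 (fully open). A call has 1 to 12 rows; each row shifts and turns the pose as measured when the row begins, along the tool's axes as they then stand; what a row does not reach is not made up. Full scale, the value 1, is 0.2 m for a shift and 1.5 rad for a turn. A row lasts 1/10 s, in which the tool goes at most 50 mm and 8.59 degrees, less where a joint would pass 70% of its speed; a pose out of reach is approached as far as the arm can. A call with a number of a shift or a turn outside -1 to 1 is refused whole. A call with a gripper value outside its range is refused whole. The fingers move at their own pace and stop on an object; "force" is the grip in N (left out, the last holds). Time passes only in rows, so rows that do not move let the fingers close. It gives the time, the measured TCP pose, the force and the opening at its end, in the units of the state.
- status.sense(): the state, without advancing time (a new reading comes with each control period).
- optics.camera(name): name is "scene" or "top" or "wrist"; returns the picture (384x512x3 uint8, blue, green, red); there is no depth.
- optics.calibration(name): a dict with "fx", "fy", "cx", "cy" (pixels), "k1" (the pictures are not rectified: a ray, as slopes to the right and down, at radius r is drawn at 1 + k1 r^2 times it, then the intrinsics apply), "origin" and "attitude" of the camera in the world; the wrist camera has in their place "T_tool_cam" (4x4, takes a point from camera to tool coordinates, whose origin is the TCP and whose axes are the tool frame's). Camera axes: x right, y down, z forward; pixel columns grow to the right and rows downward; lengths in m; the calibration is good to about 2 mm. A picture is of the moment at which its call begins: read the wrist's pose just before it. calibration takes no time and is no camera call.
- ticket.finish_job(): hands the job in, once; it reports no verdict.
The state is a dict: "t": time; "q": joint angles; "qd": joint speeds; "tau": joint torques, N m; "ee_pos": TCP position; "orientation": TCP orientation; "wrist_force": force on the tool from outside, world axes, zero at the start; "wrist_torque": the same for the moment, N m; "gripper_width": opening from 0.0 (shut) to 1.0 (fully open).
Only numpy, scipy, OpenCV 4.12 (cv2) and the standard library are available. Lean on these libraries where they do the work, as an engineer would, in place of code of your own. Each camera call takes 0.05 s, during which the arm holds its last target.

## Working session

There is one attempt and no reset: what is moved stays moved. The work goes in short steps, Python scripts to look and compute and a tool call to move; the robot and the scene stay as the last step left them, time stands still between calls to the robot, and variables do not carry over. Pictures are saved under pics/ and viewed, and the job is handed in when it is done.

Besides the shell and the picture viewer there is one more tool, called after "Request:" as a command line: name --argument value ..., lists and objects as JSON in quotes. servo_tool: Moves the arm, as the interface text tells. Shift numbers are shares of 0.2 m and turn numbers shares of 1.5 rad, none past 1 either way. Its arguments: {"type":"object","properties":{"steps":{"type":"array"},"force":{"type":"number"}},"required":["steps"]}

```bash
ls; mkdir -p pics; python3 - <<'E'
from station import status, optics, ticket
import cv2
s=status.sense()
for k,v in s.items(): print(k,v)
for n in ("scene","top","wrist"):
    print(n,optics.calibration(n))
    cv2.imwrite(f"pics/{n}0.png",optics.camera(n))
E
```

```text
pics
t 0.0
q [ 1.17149326e+00  5.28471263e-01  1.43387311e+00  8.97039961e-06
  1.18137884e+00 -1.78529327e-01]
qd [-0.00190739 -0.00064084  0.00089341  0.00371505  0.00045495 -0.00289837]
tau [-1.49145293e-03 -4.42347014e+01 -1.78027618e+01 -2.73668211e-04
  8.36202671e-03  1.50604120e-05]
ee_pos [0.13657796 0.60918351 0.23033975]
orientation [[ 9.75727394e-01 -8.35958193e-04  2.18987107e-01]
 [-2.18988361e-01 -1.95972934e-03  9.75725503e-01]
 [-3.86510270e-04 -9.99997730e-01 -2.09522671e-03]]
wrist_force [-0.23784816  0.43123786  0.3154123 ]
wrist_torque [-0.01262005 -0.03547155  0.00077575]
gripper_width 1.0017914475638894
scene {'fx': 347.25991734151484, 'fy': 347.25991734151484, 'cx': 255.69672533041398, 'cy': 187.87457006340847, 'k1': -0.029774146725556637, 'origin': array([1.7035084 , 0.20352013, 0.85249343]), 'attitude': array([[-0.1710998 ,  0.53397169, -0.82800911],
       [ 0.9851106 ,  0.1070394 , -0.13453501],
       [ 0.01679171, -0.83869947, -0.5443356 ]])}
top {'fx': 423.6781572801995, 'fy': 423.6781572801995, 'cx': 253.47339949004638, 'cy': 193.99337252446344, 'k1': -0.1143487784248597, 'origin': array([0.27352525, 0.02448289, 1.5404475 ]), 'attitude': array([[ 0.03673489, -0.97562481,  0.21634876],
       [-0.99931318, -0.03691832,  0.00319499],
       [ 0.00487013, -0.21631753, -0.97631092]])}
wrist {'fx': 306.49469196018634, 'fy': 306.49469196018634, 'cx': 253.10676810595703, 'cy': 195.76831595093356, 'k1': -0.028149698717349306, 'T_tool_cam': array([[ 3.33071499e-04,  9.63309243e-01,  2.68393725e-01,
        -6.69518452e-02],
       [ 7.22756097e-05, -2.68393762e-01,  9.63309287e-01,
        -1.41592736e-01],
       [ 9.99999942e-01, -3.01452548e-04, -1.59018076e-04,
         3.22923517e-04],
       [ 0.00000000e+00,  0.00000000e+00,  0.00000000e+00,
         1.00000000e+00]])}
```

View pics/scene0.png

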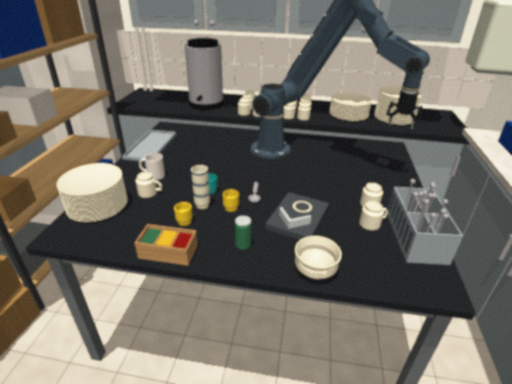

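View pics/top0.png

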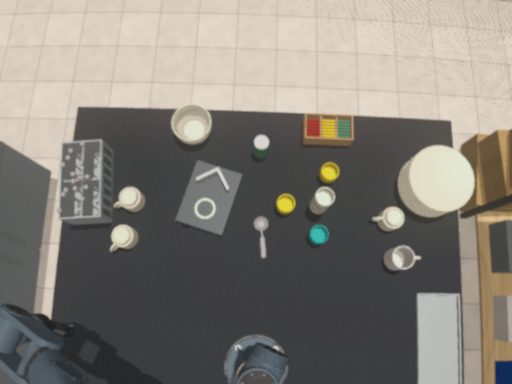

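View pics/wrist0.png

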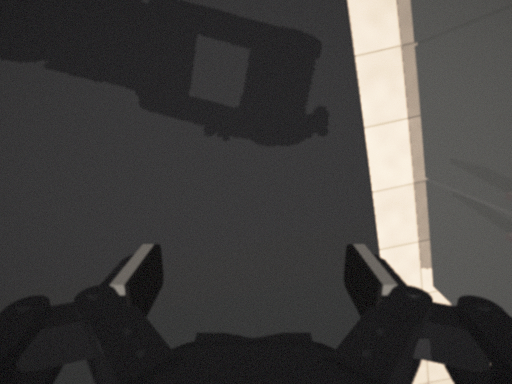

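```bash
cat > h.py <<'E'
import numpy as np, cv2
from station import status, optics
from scipy.optimize import least_squares
def cal(n, s=None):
    c=optics.calibration(n)
    if n=="wrist":
        T=c["T_tool_cam"]; R=np.array(s["orientation"]); p=np.array(s["ee_pos"])
        return c, R@T[:3,:3], p+R@T[:3,3]
    return c, np.array(c["attitude"]), np.array(c["origin"])
def proj(P,C):
    c,R,o=C; v=(np.atleast_2d(P)-o)@R; x=v[:,0]/v[:,2]; y=v[:,1]/v[:,2]
    f=1+c["k1"]*(x*x+y*y); return np.stack([c["fx"]*x*f+c["cx"],c["fy"]*y*f+c["cy"]],1)
def ray(uv,C):
    c,R,o=C; d=np.array([(uv[0]-c["cx"])/c["fx"],(uv[1]-c["cy"])/c["fy"]]); s=d.copy()
    for _ in range(20): s=d/(1+c["k1"]*(s@s))
    return o, R@np.array([s[0],s[1],1.])
def onz(uv,z,C):
    o,d=ray(uv,C); return o+d*(z-o[2])/d[2]
def tri(obs):
    A=np.zeros((3,3));b=np.zeros(3)
    for uv,C in obs:
        o,d=ray(uv,C); d=d/np.linalg.norm(d); M=np.eye(3)-np.outer(d,d); A+=M;b+=M@o
    return np.linalg.solve(A,b)
def circ(c,r,z,n=48):
    a=np.linspace(0,2*np.pi,n); return np.stack([c[0]+r*np.cos(a),c[1]+r*np.sin(a),0*a+z],1)
E
python3 - <<'E'
from h import *
T=cv2.imread("pics/top0.png"); S=cv2.imread("pics/scene0.png")
C=cal("top")
for nm,uv,z in [("stacktop",(326,195),.174),("warm ring",(205,209),.03),("apex",(218,168),.06),("turq",(319,234),.07),("yel1",(286,204),.07),("yel2",(330,172),.07),("tin",(261,141),.11),("spoon",(262,235),0),("mugA",(131,199),.088),("mugB",(123,236),.088)]: print(nm,onz(uv,z,C).round(3))
def crop(I,x,y,w,h,k,f): cv2.imwrite(f,cv2.resize(I[y:y+h,x:x+w],None,fx=k,fy=k,interpolation=cv2.INTER_CUBIC))
a=cv2.resize(T[150:250,270:370],None,fx=4,fy=4,interpolation=cv2.INTER_CUBIC)
b=cv2.resize(T[150:250,165:265],None,fx=4,fy=4,interpolation=cv2.INTER_CUBIC)
cv2.imwrite("pics/topcrop.png",np.hstack([b,a]))
a=cv2.resize(S[150:250,160:260],None,fx=4,fy=4,interpolation=cv2.INTER_CUBIC)
b=cv2.resize(S[160:260,250:350],None,fx=4,fy=4,interpolation=cv2.INTER_CUBIC)
cv2.imwrite("pics/scenecrop.png",np.hstack([a,b]))
E
```

```text
stacktop [ 0.582 -0.211  0.174]
warm ring [0.546 0.203 0.03 ]
apex [0.693 0.162 0.06 ]
turq [ 0.465 -0.205  0.07 ]
yel1 [ 0.567 -0.087  0.07 ]
yel2 [ 0.691 -0.244  0.07 ]
tin [0.785 0.009 0.11 ]
spoon [ 0.463 -0.007  0.   ]
mugA [0.561 0.461 0.088]
mugB [0.429 0.476 0.088]
```

View pics/topcrop.png

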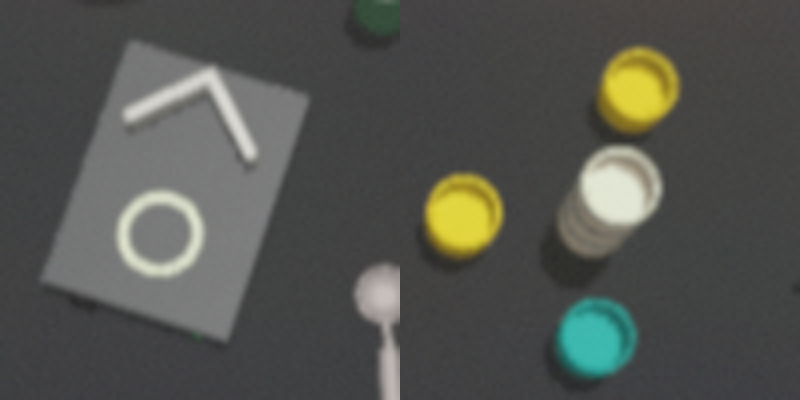

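View pics/scenecrop.png

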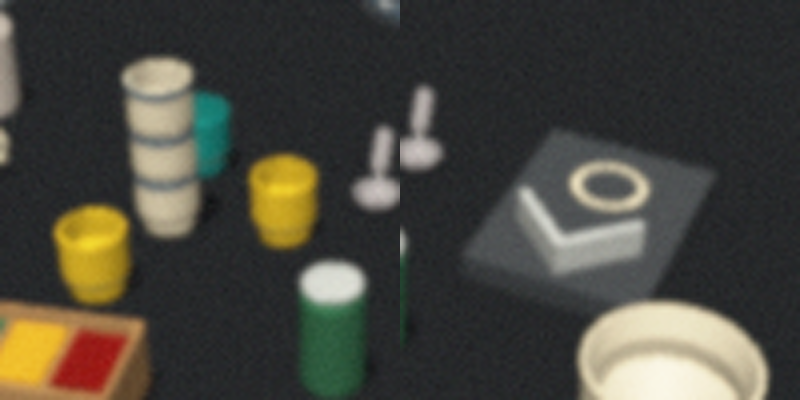

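```bash
cat > m1.py <<'E'
from h import *
Ct=cal("top"); Cs=cal("scene")
t=lambda u,v,x0,y0:(x0+(u+.5)/4-.5,y0+(v+.5)/4-.5)
top_s=lambda u,v:t(u-400,v,270,150); top_w=lambda u,v:t(u,v,165,150)
sc_s=lambda u,v:t(u,v,160,150); sc_w=lambda u,v:t(u-400,v,250,160)
print("rim",tri([(top_s(621,187),Ct),(sc_s(159,78),Cs)]).round(4))
print("ring",tri([(top_w(160,233),Ct),(sc_w(609,187),Cs)]).round(4))
print("c1",tri([(top_w(228,341),Ct),(sc_w(555,130),Cs)]).round(4))
print("c2",tri([(top_w(43,281),Ct),(sc_w(716,175),Cs)]).round(4))
print("rim top z.174",onz(top_s(621,187),.174,Ct).round(4),"scene",onz(sc_s(159,78),.174,Cs).round(4))
# warmer fit
obs=[(Ct,(-.12,-.09),top_w(228,341)),(Ct,(-.12,.09),top_w(43,281)),(Ct,(.12,-.09),top_w(309,96)),(Ct,(.12,.09),top_w(133,41)),
(Cs,(-.12,-.09),sc_w(555,130)),(Cs,(-.12,.09),sc_w(716,175)),(Ct,(-.045,0),top_w(160,233)),(Cs,(-.045,0),sc_w(609,187))]
def P(p,l,z=.03): c,s=np.cos(p[2]),np.sin(p[2]); return np.array([p[0]+c*l[0]-s*l[1],p[1]+s*l[0]+c*l[1],z])
f=lambda p:np.concatenate([(proj(P(p,l),C)[0]-uv) for C,l,uv in obs])
r=least_squares(f,[.6,.18,-.3]); print(r.x, r.fun.reshape(-1,2).round(1))
np.save("warmer.npy",r.x)
print("mark",P(r.x,(-.045,0)),"seat",P(r.x,(.05,0)))
E
python3 m1.py
```

```text
rim [ 0.5773 -0.2063  0.1711]
ring [0.5501 0.2057 0.0292]
c1 [0.4542 0.1406 0.0273]
c2 [0.5025 0.3116 0.0253]
rim top z.174 [ 0.5772 -0.2077  0.174 ] scene [ 0.5823 -0.2025  0.174 ]
[ 0.59330092  0.19209303 -0.28348336] [[-0.4  0.3]
 [-1.1 -0.4]
 [ 0.8  0.1]
 [-0.9 -0.8]
 [-0.8 -0.7]
 [-0.4 -0.8]
 [ 0.  -0. ]
 [-0.5 -0.2]]
mark [0.55009701 0.2046796  0.03      ] seat [0.64130527 0.17810795 0.03      ]
```

Request:
servo_tool --steps '[[[0.2,-0.03,-0.136,0.004,1],[0.2,-0.03,-0.136,0.004,1],[0.2,-0.03,-0.136,0.004,1],[0.2,-0.03,-0.136,0.004,1],[0.2,-0.03,-0.136,0.004,1],[0.2,-0.03,-0.136,0.004,1],[0.2,-0.03,-0.136,0.004,1],[0.2,-0.03,-0.136,0.004,1],[0.2,-0.03,-0.136,0.004,1],[0.2,-0.03,-0.136,0.004,1],[0.2,-0.03,-0.136,0.004,1],[0,0,0,0,1]]]'

```text
t: 1.35
ee_pos: [0.4991, 0.1996, 0.2952]
orientation: [[0.96, 0.0, 0.279], [-0.279, -0.003, 0.96], [0.001, -1.0, -0.003]]
wrist_force: [-0.7, -0.2, 0.3]
gripper_width: 0.998
```

```bash
cat > shot.py <<'E'
import sys; from h import *; import pickle
s=status.sense(); im=optics.camera("wrist"); n=sys.argv[1]
pickle.dump((s,im),open(f"pics/{n}.pkl","wb")); cv2.imwrite(f"pics/{n}.png",im)
print(s["t"],s["ee_pos"])
C=cal("wrist",s); w=np.load("warmer.npy")
o=cv2.resize(im,None,fx=1.5,fy=1.5,interpolation=cv2.INTER_CUBIC)
def dr(P,col):
    p=proj(P,C); p=((p+.5)*1.5-.5).astype(int); cv2.polylines(o,[p.reshape(-1,1,2)],False,col,1)
def L(l,z): c,q=np.cos(w[2]),np.sin(w[2]); l=np.array(l); return np.stack([w[0]+c*l[:,0]-q*l[:,1],w[1]+q*l[:,0]+c*l[:,1],0*l[:,0]+z],1)
if "w" in sys.argv[2:]:
    dr(L([(-.12,-.09),(-.12,.09),(.12,.09),(.12,-.09),(-.12,-.09)],.03),(0,0,255))
    dr(circ(L([(-.045,0)],.03)[0],.038,.03),(0,255,0))
    e=.0566
    dr(L([(.095-e,e),(.095,0),(.095-e,-e)],.063),(255,255,0)); 
    dr(L([(.095-e,e),(.095,0),(.095-e,-e)],.030),(255,0,255)); 
if "s" in sys.argv[2:]:
    b=np.load("stack.npy"); dr(circ(b,.032,.174),(0,0,255)); dr(circ(b,.028,.174),(0,255,0))
cv2.imwrite(f"pics/{n}_o.png",o)
E
python3 shot.py w1 w
```

```text
1.35 [0.49912695 0.19955429 0.29519029]
```

View pics/w1_o.png

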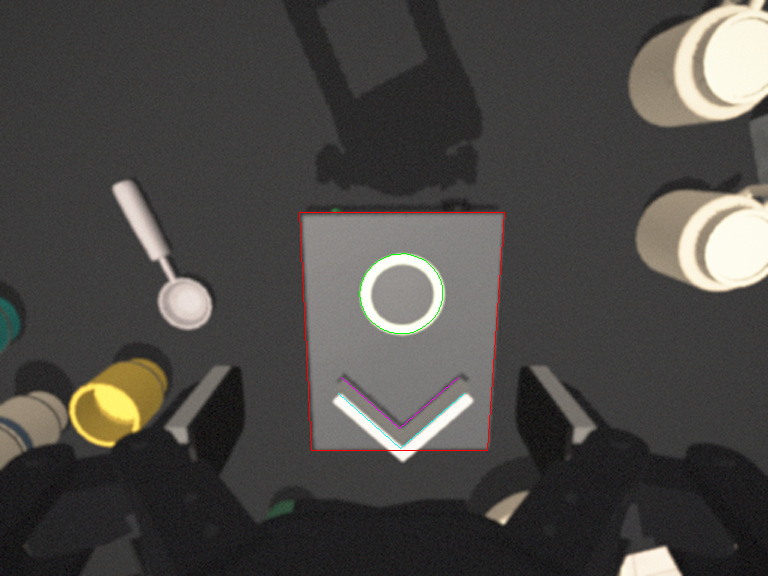

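Request:
servo_tool --steps '[[[0.094,0,-0.184,0,1],[0.094,0,-0.184,0,1],[0.094,0,-0.184,0,1],[0.094,0,-0.184,0,1],[0.094,0,-0.184,0,1],[0.094,0,-0.184,0,1],[0.094,0,-0.184,0,1],[0.094,0,-0.184,0,1],[0.094,0,-0.184,0,1],[0.094,0,-0.184,0,1],[0,0,0,0,1]]]'

```text
t: 2.5
ee_pos: [0.5728, -0.1993, 0.2868]
orientation: [[0.966, -0.018, 0.257], [-0.257, 0.009, 0.966], [-0.02, -1.0, 0.004]]
wrist_force: [0.8, 0.2, -0.7]
gripper_width: 1.0
```

```bash
python3 -c "
import numpy as np; np.save('stack.npy',[.577,-.207])"; python3 shot.py s1 s
```

```text
2.5 [ 0.57276798 -0.19931016  0.28680195]
```

View pics/s1_o.png

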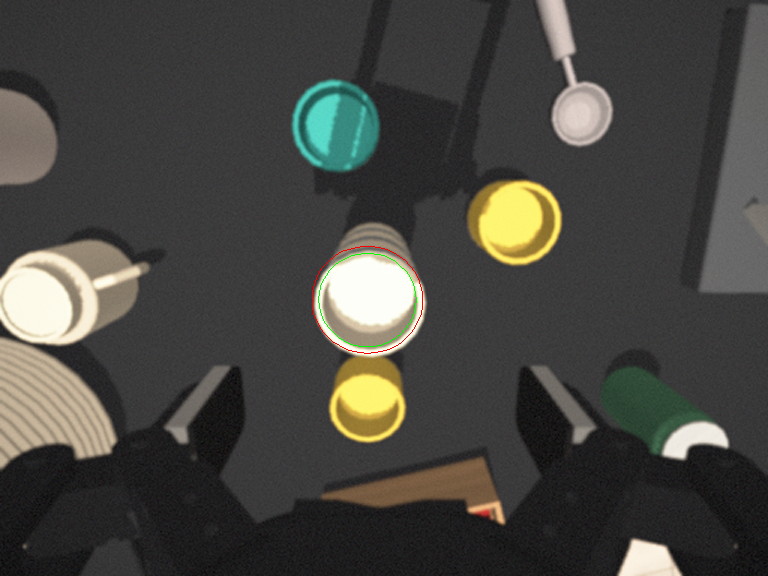

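Request:
servo_tool --steps '[[[0,0,0,0,1],[0,0,0,0,1]]]'

```text
t: 2.75
ee_pos: [0.5708, -0.1923, 0.2857]
orientation: [[0.967, -0.023, 0.253], [-0.252, 0.015, 0.968], [-0.026, -1.0, 0.009]]
wrist_force: [-0.0, 0.3, 0.7]
gripper_width: 1.001
```

```bash
python3 -c "
from station import status
s=status.sense();print(s['orientation'],s['qd'].round(4),s['ee_pos'])"
```

```text
[[ 0.96728001 -0.02272699  0.25269123]
 [-0.25238779  0.01540065  0.9675036 ]
 [-0.02588006 -0.99962308  0.00916073]] [ 0.0257 -0.0086  0.0209  0.012   0.0065  0.0031] [ 0.57082956 -0.19230373  0.28565699]
```

```bash
cat > rim.py <<'E'
import sys,pickle; from h import *
from scipy.optimize import minimize
from scipy.ndimage import map_coordinates
def score(c,z,C,g,r=.032,d=.0015):
    a=np.linspace(0,2*np.pi,180,endpoint=False); ux=np.cos(a);uy=np.sin(a)
    R=C[1]; # use portion toward image-down & sides
    pr=lambda rr: proj(np.stack([c[0]+rr*ux,c[1]+rr*uy,0*a+z],1),C)
    p=pr(r); cc=p.mean(0); sel=(p[:,1]-cc[1])> -0.25*np.ptp(p[:,1])
    s=lambda q: map_coordinates(g,[q[sel,1],q[sel,0]],order=1,mode='nearest')
    return -(np.clip(s(pr(r-d)),0,160)-np.clip(s(pr(r+d)),0,160)).mean()
def fit(n,z,c0):
    s,im=pickle.load(open(f"pics/{n}.pkl","rb")); C=cal("wrist",s); g=cv2.GaussianBlur(im.min(2) if 0 else im[:,:,0],(0,0),.7).astype(float)
    best=min(((score((c0[0]+i,c0[1]+j),z,C,g),c0[0]+i,c0[1]+j) for i in np.arange(-.012,.0121,.002) for j in np.arange(-.012,.0121,.002)))
    r=minimize(lambda c:score(c,z,C,g),best[1:],method="Nelder-Mead",options=dict(initial_simplex=[best[1:],(best[1]+.002,best[2]),(best[1],best[2]+.002)],xatol=1e-5))
    return r.x,r.fun
if __name__=="__main__":
    for n in sys.argv[1:]:
        for z in (.168,.171,.174,.177): x,f=fit(n,z,np.load("stack.npy")); print(n,z,x.round(4),round(f,1))
E
python3 shot.py s2 s; python3 rim.py s1 s2
```

```text
2.75 [ 0.57082956 -0.19230373  0.28565699]
s1 0.168 [ 0.5826 -0.2074] -81.3
s1 0.171 [ 0.5814 -0.2071] -89.9
s1 0.174 [ 0.5803 -0.2066] -96.0
s1 0.177 [ 0.579  -0.2063] -99.8
s2 0.168 [ 0.5826 -0.2075] -79.0
s2 0.171 [ 0.5814 -0.2071] -87.9
s2 0.174 [ 0.5802 -0.2066] -94.5
s2 0.177 [ 0.579  -0.2062] -98.3
```

Request:
servo_tool --steps '[[[0.02,0,-0.019,0.007,1],[0.02,0,-0.019,0.007,1],[0.02,0,-0.019,0.007,1],[0,0,0,0,1],[0,0,0,0,1]]]'

```text
t: 3.3
ee_pos: [0.5804, -0.2038, 0.286]
orientation: [[0.959, -0.022, 0.281], [-0.281, 0.016, 0.96], [-0.026, -1.0, 0.009]]
wrist_force: [0.4, 0.0, 0.1]
gripper_width: 1.0
```

```bash
python3 shot.py s3 s; python3 rim.py s3;  python3 -c "
from station import status
s=status.sense();print(s['orientation'],s['qd'].round(4),s['ee_pos'])"
```

```text
3.3 [ 0.58036829 -0.20377251  0.28600407]
s3 0.168 [ 0.5824 -0.2075] -83.2
s3 0.171 [ 0.5814 -0.2071] -91.3
s3 0.174 [ 0.5803 -0.2068] -97.3
s3 0.177 [ 0.5792 -0.2064] -100.5
[[ 0.95945642 -0.02220357  0.28098112]
 [-0.2806884   0.01541679  0.95967513]
 [-0.02564004 -0.9996346   0.00855946]] [-0.0001 -0.0027  0.0034  0.0013  0.     -0.0004] [ 0.5803606  -0.20383021  0.28599006]
```

Request:
servo_tool --steps '[[[0.007,0.07,-0.007,0.001,1],[0.007,0.07,-0.007,0.001,1],[0.007,0.07,-0.007,0,1],[0,0.07,0,0,1],[0,0.07,0,0,1],[0,0.05,0,0,1],[0,0,0,0,1]]]'

```text
t: 4.05
ee_pos: [0.5796, -0.2078, 0.1977]
orientation: [[0.958, -0.026, 0.285], [-0.285, 0.017, 0.958], [-0.03, -1.0, 0.009]]
wrist_force: [-0.4, 0.6, 0.4]
gripper_width: 1.002
```

```bash
python3 shot.py s4 s; python3 rim.py s4;  python3 -c "
from station import status
s=status.sense();print(s['orientation'],s['qd'].round(4),s['ee_pos'])"
```

```text
4.05 [ 0.57957089 -0.20783666  0.19770867]
s4 0.168 [ 0.5825 -0.2073] -69.1
s4 0.171 [ 0.5808 -0.2068] -78.8
s4 0.174 [ 0.5791 -0.2063] -81.5
s4 0.177 [ 0.5777 -0.206 ] -81.0
[[ 0.9581488  -0.0247192   0.28520139]
 [-0.28484887  0.01684436  0.95842443]
 [-0.02849552 -0.99955251  0.00909817]] [ 0.0005 -0.0219 -0.0268 -0.0003  0.0088  0.0012] [ 0.57995011 -0.20802115  0.19840628]
```

View pics/s4_o.png

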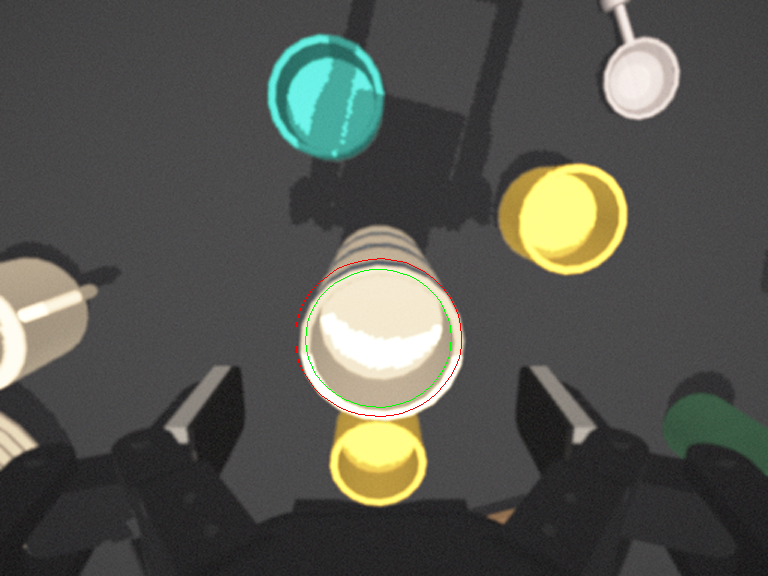

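Request:
servo_tool --steps '[[[0.004,0.07,0.004,0,1],[0,0.07,0,0,1],[0,0.07,0,0,1],[0,0.07,0,0,1],[0,0.07,0,0,1],[0,0.0,0,0,1],[0,0.0,0,0,1]]]'

```text
t: 4.8
ee_pos: [0.5822, -0.2074, 0.1263]
orientation: [[0.958, -0.017, 0.285], [-0.285, 0.013, 0.958], [-0.02, -1.0, 0.007]]
wrist_force: [-0.1, -0.4, -0.4]
gripper_width: 0.999
```

```bash
python3 shot.py s5 s; python3 rim.py s5;  python3 -c "
from station import status
s=status.sense();print(s['orientation'],s['qd'].round(4),s['ee_pos'])"
```

```text
4.8 [ 0.58218547 -0.20743087  0.12633465]
s5 0.168 [ 0.5699 -0.2035] -37.4
s5 0.171 [ 0.5799 -0.2066] -55.6
s5 0.174 [ 0.5776 -0.2059] -60.2
s5 0.177 [ 0.5735 -0.2048] -40.7
[[ 0.95835646 -0.01768959  0.28502626]
 [-0.2848269   0.01297173  0.9584912 ]
 [-0.0206526  -0.99975938  0.00739307]] [-0.002  -0.0108 -0.003   0.0006  0.0029 -0.0013] [ 0.58200682 -0.20735339  0.12634812]
```

View pics/s5_o.png

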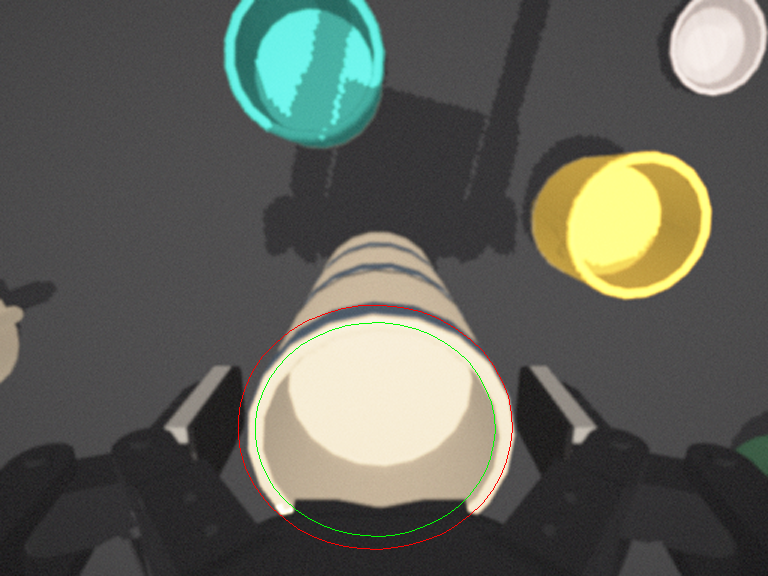

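Request:
servo_tool --steps '[[[0,0,0.001,0,0.8],[0,0,0,0,0.75],[0,0,0,0,0.7],[0,0,0,0,0.6],[0,0,0,0,0.5],[0,0,0,0,0.4],[0,0,0,0,0.4]]]' --force 30

```text
t: 5.55
ee_pos: [0.5831, -0.2076, 0.1284]
orientation: [[0.958, -0.014, 0.285], [-0.285, 0.011, 0.959], [-0.017, -1.0, 0.007]]
wrist_force: [0.7, -0.1, -1.6]
gripper_width: 0.737
```

```bash
python3 shot.py s6;  python3 -c "
from station import status
s=status.sense();print(s['orientation'],s['qd'].round(4),s['ee_pos'],s['wrist_force'],s['gripper_width'])"
```

```text
5.55 [ 0.58307076 -0.20757363  0.12842217]
[[ 0.95843481 -0.01428477  0.28495378]
 [-0.28481409  0.01105279  0.95851905]
 [-0.01684176 -0.99983688  0.00652487]] [ 0.0004  0.0012 -0.0016 -0.0012 -0.0009 -0.0006] [ 0.58303446 -0.20760518  0.12839435] [-0.68578333 -0.68713031 -1.51416668] 0.7344972040370928
```

View pics/s6.png

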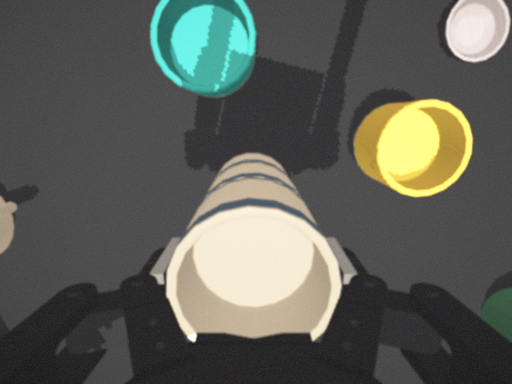

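Request:
servo_tool --steps '[[[0,-0.04,0,0,0.4],[0,-0.04,0,0,0.4],[0,-0.04,0,0,0.4],[0,-0.04,0,0,0.4],[0,-0.05,0,0,0.4],[0,-0.05,0,0,0.4],[0,0,0,0,0.4]]]'

```text
t: 6.3
ee_pos: [0.5845, -0.2085, 0.1862]
orientation: [[0.958, -0.012, 0.285], [-0.285, 0.01, 0.959], [-0.015, -1.0, 0.006]]
wrist_force: [0.3, -0.4, -1.9]
gripper_width: 0.737
```

```bash
python3 shot.py s7;  python3 - <<'E'
from station import status,optics
import cv2
s=status.sense();print(s['orientation'],s['ee_pos'],s['wrist_force'],s['gripper_width'])
T=optics.camera("scene")
cv2.imwrite("pics/l_s.png",cv2.resize(T[120:270,140:290],None,fx=4,fy=4,interpolation=cv2.INTER_CUBIC))
E
```

```text
6.3 [ 0.58448978 -0.20853442  0.18618088]
[[ 0.95846092 -0.01326538  0.28491525]
 [-0.2847913   0.01048646  0.95853218]
 [-0.01570305 -0.99985702  0.00627299]] [ 0.58408326 -0.20833066  0.18549032] [-0.57185186 -0.27940567 -0.75911099] 0.7347509956558126
```

View pics/l_s.png

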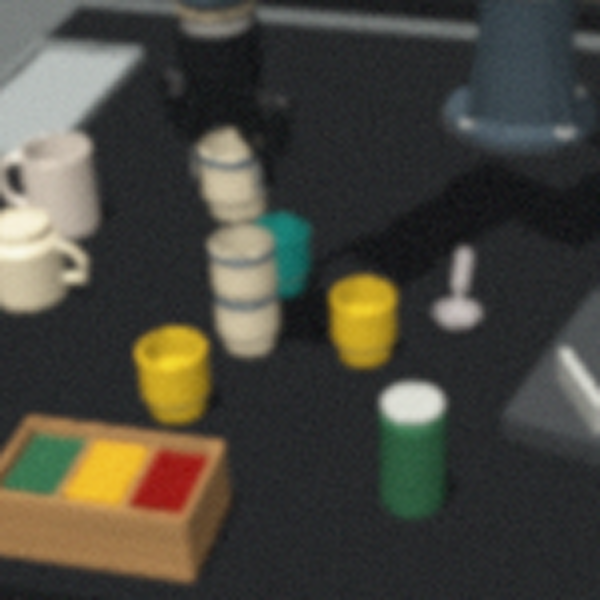

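View pics/s7.png

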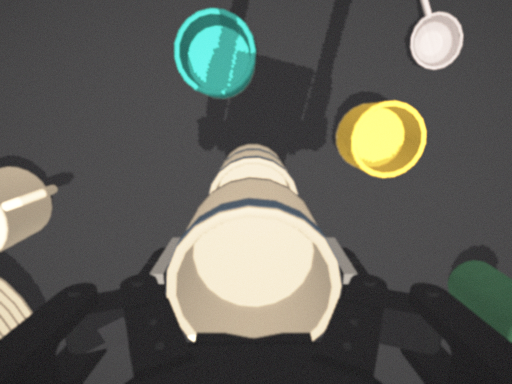

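```bash
python3 - <<'E'
from h import *; import pickle
s,im=pickle.load(open("pics/w1.pkl","rb")); C=cal("wrist",s)
g=im.min(2); m=(g>170).astype(np.uint8)
n,l,st,ce=cv2.connectedComponentsWithStats(m)
for i in range(1,n):
    if st[i,4]>150 and 200<st[i,0]<330: print(st[i],ce[i])
i=[i for i in range(1,n) if 230<ce[i][0]<300 and 170<ce[i][1]<220 and st[i,4]>150][0]
pts=cv2.findContours((l==i).astype(np.uint8),cv2.RETR_EXTERNAL,cv2.CHAIN_APPROX_NONE)[0][0].reshape(-1,2)
P=np.array([onz(p,.03,C) for p in pts]); (x,y),r=cv2.minEnclosingCircle(P[:,:2].astype(np.float32)); print("ring",P.mean(0),x,y,r)
# fence top mask -> points at z=.063, in warmer frame
w=np.load("warmer.npy")
j=[i for i in range(1,n) if 230<ce[i][0]<300 and 270<ce[i][1]<300][0]
ys,xs=np.where(l==j); c,q=np.cos(w[2]),np.sin(w[2])
Q=np.array([onz(p,.063,C)[:2] for p in zip(xs,ys)])-w[:2]; Q=np.stack([c*Q[:,0]+q*Q[:,1],-q*Q[:,0]+c*Q[:,1]],1)
print("fence y range",Q[:,1].min(),Q[:,1].max(),"x",Q[:,0].min(),Q[:,0].max(), "apex y", Q[Q[:,0]>Q[:,0].max()-.004,1].mean())
for lo,hi in ((-.05,-.01),(.01,.05)):
    k=(Q[:,1]>lo)&(Q[:,1]<hi); print(np.polyfit(Q[k,1],Q[k,0],1))
E
```

```text
[ 240  169   57   54 1140] [267.58421053 195.29473684]
[222 263  93  44 940] [268.08617021 283.29574468]
ring [0.54988679 0.20525554 0.03      ] 0.5502545237541199 0.20517656207084656 0.039186544716358185
fence y range -0.06185014310757286 0.06315588952101671 x 0.03932378985470063 0.10683675739930679 apex y 0.0014395573420792308
[0.97572372 0.09982068]
[-1.01088102  0.10306308]
```

Request:
servo_tool --steps '[[[-0.018,0,0.048,0,0.4],[-0.037,0,0.097,0,0.4],[-0.037,0,0.097,0,0.4],[-0.037,0,0.097,0,0.4],[-0.037,0,0.097,0,0.4],[-0.037,0,0.097,0,0.4],[-0.037,0,0.097,0,0.4],[-0.037,0,0.097,0,0.4],[-0.037,0,0.097,0,0.4],[-0.037,0,0.097,0,0.4],[-0.037,0,0.097,0,0.4],[-0.037,0,0.097,0,0.4]]]'

```text
t: 7.6
ee_pos: [0.5533, 0.0561, 0.1826]
orientation: [[0.959, -0.034, 0.283], [-0.282, 0.022, 0.959], [-0.039, -0.999, 0.012]]
wrist_force: [0.6, 0.1, -1.0]
gripper_width: 0.735
```

Request:
servo_tool --steps '[[[-0.024,0,0.08,0,0.4],[-0.024,0,0.08,0,0.4],[-0.024,0,0.08,0,0.4],[-0.024,0,0.08,0,0.4],[-0.024,0,0.08,0,0.4],[-0.024,0,0.08,0,0.4],[-0.022,0,0.07,0,0.4],[-0.018,0,0.06,0,0.4],[-0.012,0,0.04,0,0.4],[-0.005,0,0.02,0,0.4],[0,0,0,0,0.4]]]'

```text
t: 8.7
ee_pos: [0.5364, 0.2182, 0.182]
orientation: [[0.961, -0.052, 0.27], [-0.269, 0.025, 0.963], [-0.057, -0.998, 0.01]]
wrist_force: [-0.5, 0.6, -2.0]
gripper_width: 0.734
```

```bash
cat > st.py <<'E'
from station import status
import numpy as np; np.set_printoptions(suppress=True,precision=4)
s=status.sense();print(s['t'],np.array(s['orientation']),s['ee_pos'],s['wrist_force'],s['gripper_width'],s['q'])
E
python3 st.py
```

```text
8.7 [[ 0.9614 -0.0518  0.2703]
 [-0.2694  0.0248  0.9627]
 [-0.0565 -0.9984  0.0099]] [0.5364 0.2182 0.182 ] [-0.4924  0.6454 -2.0392] 0.7341409447307135 [ 0.176   0.542   1.5704  0.038   1.0762 -1.1401]
```

Request:
servo_tool --steps '[[[0,0,0,0,0.4],[0,0,0,0,0.4],[0,0,0,0,0.4]]]'

```text
t: 9.0
ee_pos: [0.5367, 0.2168, 0.1819]
orientation: [[0.961, -0.052, 0.272], [-0.271, 0.024, 0.962], [-0.057, -0.998, 0.009]]
wrist_force: [0.6, -1.0, -1.2]
gripper_width: 0.732
```

```bash
python3 st.py
```

```text
9.0 [[ 0.9609 -0.052   0.2721]
 [-0.2712  0.0241  0.9622]
 [-0.0566 -0.9984  0.009 ]] [0.5367 0.2168 0.1819] [ 0.5556 -0.9928 -1.2415] 0.7324872992539726 [ 0.1738  0.542   1.5708  0.0372  1.0762 -1.1401]
```

Request:
servo_tool --steps '[[[0.03,0,0,0,0.4],[0.03,0,0,0,0.4],[0.03,0,0,0,0.4],[0,0,0,0,0.4],[0,0,0,0,0.4]]]'

```text
t: 9.5
ee_pos: [0.5568, 0.2098, 0.1808]
orientation: [[0.96, -0.051, 0.275], [-0.274, 0.024, 0.962], [-0.056, -0.998, 0.009]]
wrist_force: [-0.9, -0.4, -1.9]
gripper_width: 0.732
```

```bash
python3 st.py
```

```text
9.5 [[ 0.9602 -0.051   0.2746]
 [-0.2737  0.024   0.9615]
 [-0.0556 -0.9984  0.0091]] [0.5568 0.2098 0.1808] [-0.9493 -0.3858 -1.899 ] 0.7320056755781856 [ 0.1566  0.5633  1.5299  0.0356  1.0953 -1.1533]
```

```bash
cat > bk.py <<'E'
from h import *
np.set_printoptions(suppress=True,precision=4)
Rg=np.array([[0.95843481,-0.01428477,0.28495378],[-0.28481409,0.01105279,0.95851905],[-0.01684176,-0.99983688,0.00652487]])
b=Rg.T@(np.array([.5803,-.2067,.104])-np.array([.58305,-.2076,.1284])); up=Rg.T@[0,0,1]
s=status.sense(); R=np.array(s["orientation"]); p=np.array(s["ee_pos"])
u=p+R@b; a=R@up; print("tcp",p,"bottom ctr",u,"axis",a, "lowest",u[2]-.026*np.hypot(a[0],a[1]))
mark=np.array([.5500,.2050,.03]); print("need tool shift",R.T@(mark-u), "F",s["wrist_force"],"yaw",np.arctan2(R[1,0],R[0,0]))
E
python3 bk.py; python3 - <<'E'
from station import optics
import cv2
T=optics.camera("scene")
cv2.imwrite("pics/l_s2.png",cv2.resize(T[110:260,230:380],None,fx=4,fy=4,interpolation=cv2.INTER_CUBIC))
E
```

```text
tcp [0.5568 0.2098 0.1808] bottom ctr [0.5531 0.211  0.1565] axis [ 0.0366 -0.0131  0.9992] lowest 0.15552174105588754
need tool shift [ 0.0057  0.1263 -0.0077] F [-0.9493 -0.3858 -1.899 ] yaw -0.2777031916019439
```

View pics/l_s2.png

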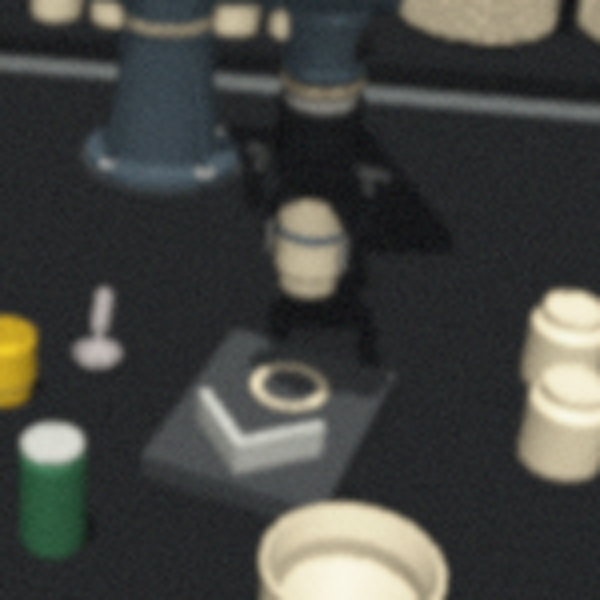

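Request:
servo_tool --steps '[[[0.005,0.04,-0.005,0.004,0.4],[0.005,0.06,-0.008,0,0.4],[0.005,0.07,-0.008,0,0.4],[0.005,0.07,-0.008,0,0.4],[0.004,0.07,-0.005,0,0.4],[0.003,0.07,-0.004,0,0.4],[0,0.05,0,0,0.4],[0,0.03,0,0,0.4],[0,0,0,0,0.4],[0,0,0,0,0.4]]]'

```text
t: 10.55
ee_pos: [0.5515, 0.2028, 0.0789]
orientation: [[0.958, -0.057, 0.28], [-0.279, 0.023, 0.96], [-0.061, -0.998, 0.006]]
wrist_force: [0.6, 0.2, -0.3]
gripper_width: 0.735
```

```bash
python3 bk.py; python3 st.py
```

```text
tcp [0.5515 0.2028 0.0789] bottom ctr [0.5477 0.2039 0.0546] axis [ 0.0427 -0.0119  0.999 ] lowest 0.05347396876568989
need tool shift [0.0034 0.0245 0.0015] F [ 0.5568  0.1967 -0.3429] yaw -0.28317545005423816
10.55 [[ 0.9584 -0.0571  0.2798]
 [-0.2789  0.0229  0.9601]
 [-0.0612 -0.9981  0.006 ]] [0.5515 0.2028 0.0789] [ 0.5568  0.1967 -0.3429] 0.7354476677414553 [ 0.1463  0.7006  1.6116  0.0401  0.8829 -1.1674]
```

Request:
servo_tool --steps '[[[0.008,0.03,0.004,0,0.4],[0.008,0.03,0.004,0,0.4],[0,0.025,0,0,0.4],[0,0.015,0,0,0.4],[0,0,0,0,0.4]]]'

```text
t: 11.05
ee_pos: [0.5557, 0.2044, 0.0588]
orientation: [[0.959, -0.053, 0.28], [-0.279, 0.024, 0.96], [-0.057, -0.998, 0.008]]
wrist_force: [0.5, 0.7, -1.8]
gripper_width: 0.737
```

```bash
python3 bk.py; python3 shot.py p1 w;python3 - <<'E'
from station import optics
import cv2
T=optics.camera("scene")
cv2.imwrite("pics/l_s3.png",cv2.resize(T[150:250,260:360],None,fx=5,fy=5,interpolation=cv2.INTER_CUBIC))
E
```

```text
tcp [0.5557 0.2044 0.0588] bottom ctr [0.5521 0.2055 0.0345] axis [ 0.0385 -0.0126  0.9992] lowest 0.03345198085974646
need tool shift [-0.0016  0.0046 -0.0011] F [ 0.4722  0.6723 -1.7646] yaw -0.28284328164405137
11.05 [0.55574447 0.20435329 0.05876695]
```

View pics/l_s3.png

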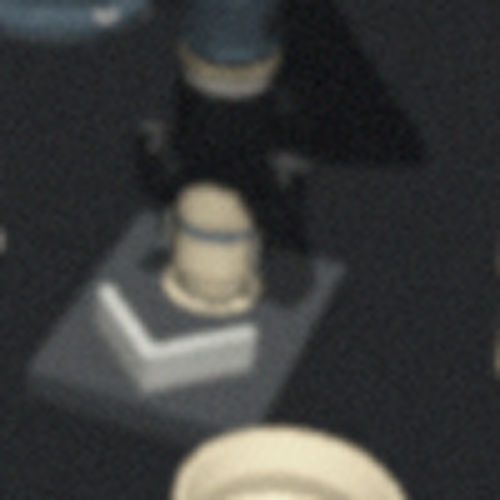

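View pics/p1_o.png

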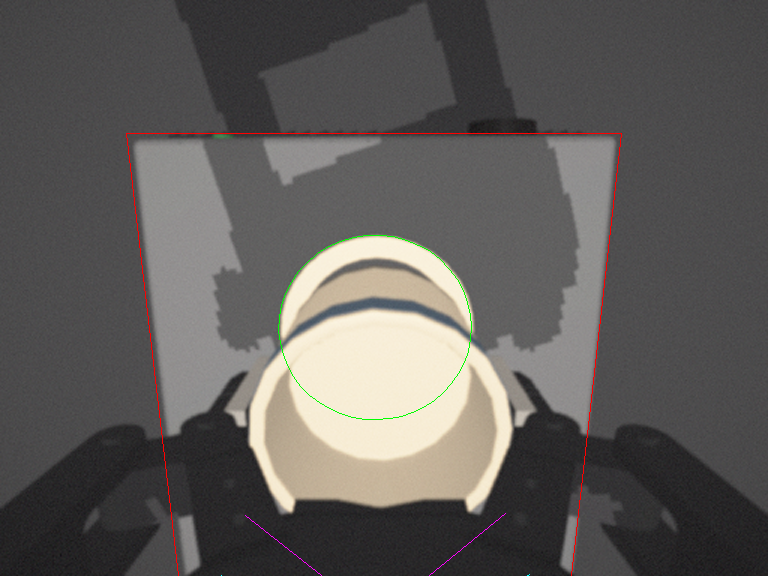

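Request:
servo_tool --steps '[[[-0.003,0.008,-0.002,0,0.4],[-0.003,0.008,-0.002,0,0.4],[0,0.006,0,0,0.4],[0,0.004,0,0,0.4]]]'

```text
t: 11.55
ee_pos: [0.5546, 0.2041, 0.0547]
orientation: [[0.959, -0.051, 0.28], [-0.279, 0.024, 0.96], [-0.055, -0.998, 0.009]]
wrist_force: [-1.4, -0.6, 5.8]
gripper_width: 0.737
```

```bash
python3 bk.py
```

```text
tcp [0.5546 0.2041 0.0547] bottom ctr [0.551  0.2053 0.0305] axis [ 0.0365 -0.013   0.9993] lowest 0.029468900352826656
need tool shift [-0.0008  0.0005 -0.0006] F [-1.3909 -0.5798  5.7582] yaw -0.28282128605230566
```

Request:
servo_tool --steps '[[[0,0.002,0,0,0.73],[0,0,0,0,0.75],[0,0,0,0,0.78],[0,0,0,0,0.85],[0,0,0,0,1],[0,0,0,0,1],[0,0,0,0,1]]]' --force 20

```text
t: 12.25
ee_pos: [0.5556, 0.2043, 0.0551]
orientation: [[0.959, -0.048, 0.28], [-0.279, 0.024, 0.96], [-0.053, -0.999, 0.01]]
wrist_force: [0.8, 0.2, 0.2]
gripper_width: 0.999
```

```bash
python3 st.py; python3 shot.py p2 w
```

```text
12.25 [[ 0.9589 -0.0485  0.2795]
 [-0.2786  0.0243  0.9601]
 [-0.0533 -0.9985  0.0098]] [0.5556 0.2043 0.0551] [0.7829 0.2045 0.2347] 0.9990438032816363 [ 0.1478  0.739   1.616   0.0422  0.8314 -1.1691]
12.25 [0.55557564 0.20427963 0.05510592]
```

View pics/p2_o.png

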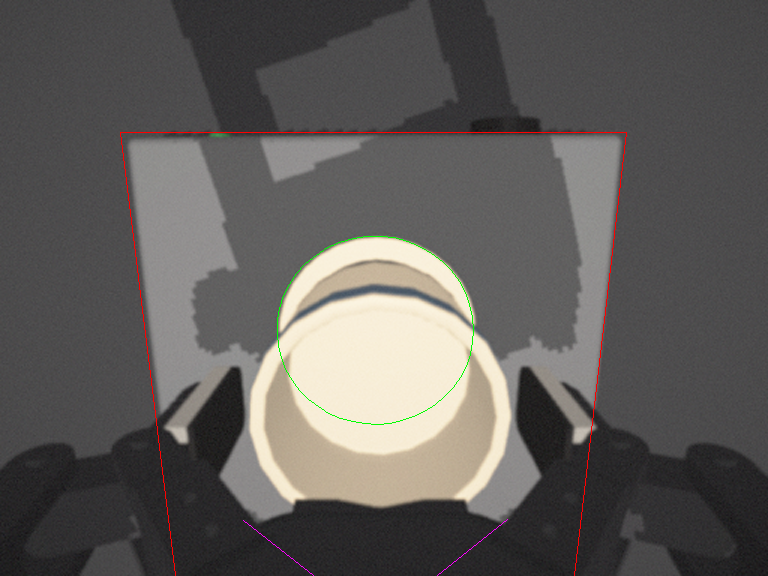

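Request:
servo_tool --steps '[[[-0.003,-0.05,0,0,1],[-0.005,-0.09,0,0,1],[-0.005,-0.09,0,0,1],[-0.005,-0.1,0,0,1],[-0.005,-0.1,0,0,1],[-0.005,-0.1,0,0,1],[-0.005,-0.1,0,0,1],[0,-0.1,0,0,1],[0,-0.06,0,0,1],[0,0,0,0,1],[0,0,0,0,1]]]'

```text
t: 13.4
ee_pos: [0.5561, 0.2021, 0.2248]
orientation: [[0.959, -0.047, 0.279], [-0.279, 0.024, 0.96], [-0.052, -0.999, 0.01]]
wrist_force: [-0.6, 0.5, 0.3]
gripper_width: 0.998
```

```bash
python3 st.py; python3 shot.py p3 w; cat > rim2.py <<'E'
import sys; import rim; from h import *
w=np.load("warmer.npy"); c,q=np.cos(w[2]),np.sin(w[2])
x0=[float(v) for v in sys.argv[2:4]]
for z in (.097,.100,.103):
    x,f=rim.fit(sys.argv[1],z,x0); d=x-w[:2]; print(z,x.round(4),"warmer frame",round(c*d[0]+q*d[1],4),round(-q*d[0]+c*d[1],4),round(f,1))
E
python3 rim2.py p3 .55 .205
```

```text
13.4 [[ 0.959  -0.0466  0.2795]
 [-0.2786  0.0245  0.9601]
 [-0.0516 -0.9986  0.0105]] [0.5561 0.2021 0.2248] [-0.6308  0.5183  0.2597] 0.9983242879252616 [ 0.1441  0.5045  1.4989  0.0334  1.181  -1.1571]
13.4 [0.55611389 0.20211726 0.22482793]
0.097 [0.5543 0.2057] warmer frame -0.0413 0.0021 -6.1
0.1 [0.5533 0.2056] warmer frame -0.0422 0.0018 -6.4
0.103 [0.5521 0.2053] warmer frame -0.0432 0.0011 -7.0
```

View pics/p3_o.png

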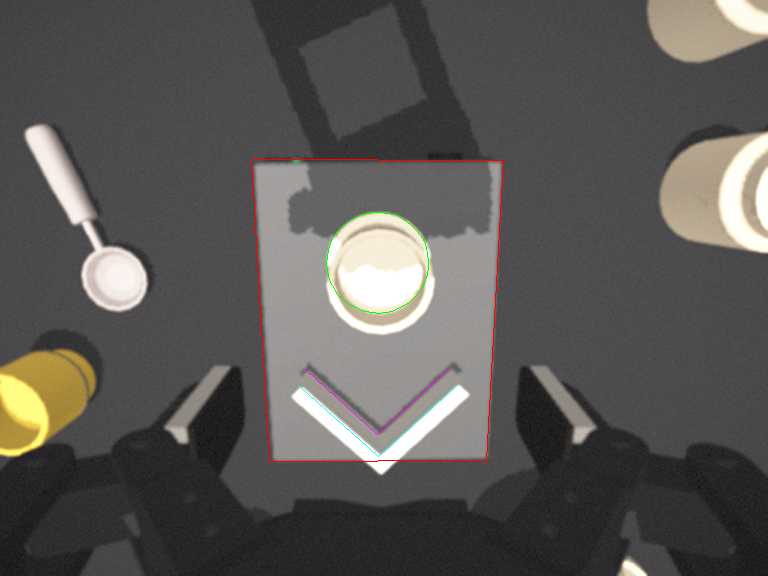

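Request:
servo_tool --steps '[[[0,0,0.2,0,0.5],[0,0,0.2,0,0.5],[0,0,0.2,0,0.5],[0,0,0,0,0.5],[0,0,0,0,0.5]]]'

```text
t: 13.95
ee_pos: [0.5875, 0.3188, 0.2183]
orientation: [[0.957, -0.059, 0.282], [-0.282, 0.02, 0.959], [-0.063, -0.998, 0.003]]
wrist_force: [0.0, -0.1, -0.1]
gripper_width: 0.501
```

```bash
python3 st.py
```

```text
13.95 [[ 0.9575 -0.0594  0.2823]
 [-0.2816  0.0202  0.9593]
 [-0.0626 -0.998   0.0026]] [0.5875 0.3188 0.2183] [ 0.0439 -0.0507 -0.1375] 0.5007642418274362 [ 0.3133  0.6191  1.2931  0.0392  1.2799 -0.9835]
```

Request:
servo_tool --steps '[[[0,0,-0.2,0,0.5],[0,0,-0.2,0,0.5],[0,0,-0.2,0,0.5],[0,0,0,0,0.5],[0,0,0,0,0.5]]]'

```text
t: 14.45
ee_pos: [0.5479, 0.1964, 0.213]
orientation: [[0.956, -0.07, 0.283], [-0.283, 0.017, 0.959], [-0.072, -0.997, -0.003]]
wrist_force: [-0.2, 1.3, -0.4]
gripper_width: 0.498
```

```bash
python3 st.py
```

```text
14.45 [[ 0.9565 -0.0697  0.2834]
 [-0.2829  0.0175  0.959 ]
 [-0.0718 -0.9974 -0.003 ]] [0.5479 0.1964 0.213 ] [-0.2232  1.3138 -0.4341] 0.49809350600955893 [ 0.1383  0.5155  1.5177  0.0292  1.1752 -1.1572]
```

Request:
servo_tool --steps '[[[-0.2,0,0,0,0.5],[-0.2,0,0,0,0.5],[-0.1,0,0,0,0.5],[0,0,0,0,0.5],[0,0,0,0,0.5]]]'

```text
t: 14.95
ee_pos: [0.451, 0.2256, 0.219]
orientation: [[0.956, -0.069, 0.286], [-0.285, 0.018, 0.958], [-0.071, -0.997, -0.002]]
wrist_force: [-0.3, -0.4, 1.3]
gripper_width: 0.501
```

```bash
python3 st.py
```

```text
14.95 [[ 0.9559 -0.0688  0.2856]
 [-0.2851  0.0182  0.9583]
 [-0.0711 -0.9975 -0.0022]] [0.451  0.2256 0.219 ] [-0.3243 -0.3635  1.26  ] 0.5005775732313198 [ 0.222   0.4047  1.7078  0.037   1.0925 -1.0771]
```

Request:
servo_tool --steps '[[[0,-0.1,0,0,0.5],[0,-0.15,0,0,0.5],[0,-0.15,0,0,0.5],[0,-0.1,0,0,0.5],[0,0,0,0,0.5],[0,0,0,0,0.5]]]'

```text
t: 15.55
ee_pos: [0.4664, 0.2236, 0.321]
orientation: [[0.956, -0.065, 0.287], [-0.287, 0.018, 0.958], [-0.067, -0.998, -0.001]]
wrist_force: [-0.3, 0.3, -0.7]
gripper_width: 0.501
```

```bash
python3 st.py
```

```text
15.55 [[ 0.9556 -0.0647  0.2874]
 [-0.2869  0.0182  0.9578]
 [-0.0672 -0.9977 -0.0012]] [0.4664 0.2236 0.321 ] [-0.3128  0.31   -0.7164] 0.501193002916854 [ 0.2122  0.3039  1.548   0.0322  1.3494 -1.075 ]
```

Request:
servo_tool --steps '[[[0,0.2,0,0,0.5],[0,0.2,0,0,0.5],[0,0.1,0,0,0.5],[0,0,0,0,0.5],[0,0,0,0,0.5],[0,0,0,0,0.5]]]'

```text
t: 16.15
ee_pos: [0.4612, 0.2246, 0.2138]
orientation: [[0.955, -0.068, 0.289], [-0.288, 0.017, 0.957], [-0.07, -0.998, -0.003]]
wrist_force: [-0.5, 0.2, 1.0]
gripper_width: 0.502
```

```bash
python3 st.py
```

```text
16.15 [[ 0.9549 -0.0681  0.2889]
 [-0.2884  0.0172  0.9573]
 [-0.0701 -0.9975 -0.0032]] [0.4612 0.2246 0.2138] [-0.5147  0.1592  0.9861] 0.5020603473402259 [ 0.2165  0.4231  1.6925  0.0354  1.0891 -1.0785]
```

Request:
servo_tool --steps '[[[0,0,0,0,0.5],[0,0,0,0,0.5],[0,0,0,0,0.5],[0,0,0,0,0.5],[0,0,0,0,0.5]]]'

```text
t: 16.65
ee_pos: [0.4639, 0.2252, 0.2175]
orientation: [[0.956, -0.06, 0.289], [-0.288, 0.019, 0.957], [-0.063, -0.998, 0.001]]
wrist_force: [0.4, -0.1, 0.4]
gripper_width: 0.5
```

```bash
python3 st.py
```

```text
16.65 [[ 0.9555 -0.0597  0.2889]
 [-0.2882  0.0191  0.9574]
 [-0.0626 -0.998   0.001 ]] [0.4639 0.2252 0.2175] [ 0.3927 -0.0806  0.3883] 0.5000292091446813 [ 0.2165  0.4182  1.6878  0.0354  1.0901 -1.0785]
```

Request:
servo_tool --steps '[[[0,0,0,0.1,0.5],[0,0,0,0.1,0.5],[0,0,0,0.1,0.5],[0,0,0,-0.1,0.5],[0,0,0,-0.1,0.5],[0,0,0,-0.1,0.5],[0,0,0,0,0.5]]]'

```text
t: 17.35
ee_pos: [0.4643, 0.2254, 0.2188]
orientation: [[0.955, -0.057, 0.29], [-0.29, 0.02, 0.957], [-0.06, -0.998, 0.002]]
wrist_force: [-0.0, 0.4, 1.0]
gripper_width: 0.495
```

```bash
python3 st.py
```

```text
17.35 [[ 0.9553 -0.0572  0.2902]
 [-0.2895  0.0196  0.957 ]
 [-0.0604 -0.9982  0.0022]] [0.4643 0.2254 0.2188] [-0.0463  0.4462  1.0414] 0.4954297521655404 [ 0.2166  0.416   1.6871  0.0354  1.0905 -1.077 ]
```

Request:
servo_tool --steps '[[[0,-0.2,0,0,0.5],[0,-0.25,0,0,0.5],[0,-0.25,0,0,0.5],[0,0.25,0,0,0.5],[0,0.25,0,0,0.5],[0,0.2,0,0,0.5],[0,0,0,0,0.5],[0,0,0,0,0.5],[0,0,0,0,0.5],[0,0,0,0,0.5],[0,0,0,0,0.5],[0,0,0,0,0.5]]]'

```text
t: 18.55
ee_pos: [0.4746, 0.2275, 0.2326]
orientation: [[0.948, -0.032, 0.317], [-0.316, 0.025, 0.948], [-0.038, -0.999, 0.014]]
wrist_force: [-0.0, -0.1, 0.6]
gripper_width: 0.499
```

```bash
python3 st.py
```

```text
18.55 [[ 0.9479 -0.032   0.317 ]
 [-0.3163  0.0251  0.9483]
 [-0.0383 -0.9992  0.0136]] [0.4746 0.2275 0.2326] [-0.0119 -0.1017  0.6019] 0.4991815524400752 [ 0.2165  0.4011  1.6648  0.0351  1.1018 -1.0483]
```

Request:
servo_tool --steps '[[[0,-0.2,0,-0.012,0.5],[0,-0.25,0,-0.012,0.5],[0,-0.25,0,0,0.5],[0,0.25,0,0,0.5],[0,0.25,0,0,0.5],[0,0.25,0,0,0.5],[0,0,0,0,0.5],[0,0,0,0,0.5],[0,0,0,0,0.5],[0,0,0,0,0.5],[0,0,0,0,0.5],[0,0,0,0,0.5]]]'

```text
t: 19.75
ee_pos: [0.4881, 0.2307, 0.2434]
orientation: [[0.959, 0.006, 0.282], [-0.282, 0.033, 0.959], [-0.004, -0.999, 0.034]]
wrist_force: [0.3, 0.5, -0.9]
gripper_width: 0.499
```

```bash
python3 st.py
```

```text
19.75 [[ 0.9595  0.0059  0.2817]
 [-0.2818  0.0333  0.9589]
 [-0.0037 -0.9994  0.0337]] [0.4881 0.2307 0.2434] [ 0.3374  0.5132 -0.9361] 0.4994716346008971 [ 0.2168  0.3904  1.6466  0.0353  1.0918 -1.0844]
```

Request:
servo_tool --steps '[[[0.008,0.075,-0.006,0,0.5],[0.008,0.075,-0.007,0,0.5],[0.008,0.075,-0.006,0,0.5],[0.008,0.075,-0.007,0,0.5],[0.008,0.075,-0.006,0,0.5],[0.008,0.075,-0.007,0,0.5],[0.008,0.075,-0.006,0,0.5],[0.008,0.075,-0.007,0,0.5],[0.006,0.075,-0.006,0,0.5],[0.006,0.06,-0.007,0,0.5],[0,0,0,0,0.5],[0,0,0,0,0.5]]]'

```text
t: 20.95
ee_pos: [0.5104, 0.2206, 0.1008]
orientation: [[0.959, 0.029, 0.281], [-0.282, 0.038, 0.959], [0.017, -0.999, 0.045]]
wrist_force: [0.3, 1.0, 0.3]
gripper_width: 0.497
```

```bash
python3 st.py; python3 shot.py q1 w; cat > wf.py <<'E'
from h import *
w=np.load("warmer.npy"); c,q=np.cos(w[2]),np.sin(w[2]); s=status.sense(); d=np.array(s["ee_pos"])[:2]-w[:2]
R=np.array(s["orientation"]); W=np.array([[c,-q,0],[q,c,0],[0,0,1]]); F=W.T@np.array(s["wrist_force"])
print("t",round(s["t"],2),"tcp in warmer",(c*d[0]+q*d[1]).round(4),(-q*d[0]+c*d[1]).round(4),"z",round(s["ee_pos"][2],4),"F",F.round(1),"tilt x,z",R[2,0].round(4),R[2,2].round(4),"dyaw",(np.arctan2(R[1,0],R[0,0])-w[2]).round(4))
E
python3 wf.py
```

```text
20.95 [[ 0.9594  0.0286  0.2807]
 [-0.2817  0.0382  0.9587]
 [ 0.0167 -0.9989  0.0447]] [0.5104 0.2206 0.1008] [0.2637 1.0135 0.2904] 0.4965965425279802 [ 0.1893  0.6116  1.7489  0.0474  0.7464 -1.1305]
20.95 [0.51044289 0.22055368 0.10076927]
t 21.0 tcp in warmer -0.0875 0.0042 z 0.1009 F [0.  0.7 0.3] tilt x,z 0.0168 0.0447 dyaw -0.002
```

View pics/q1_o.png

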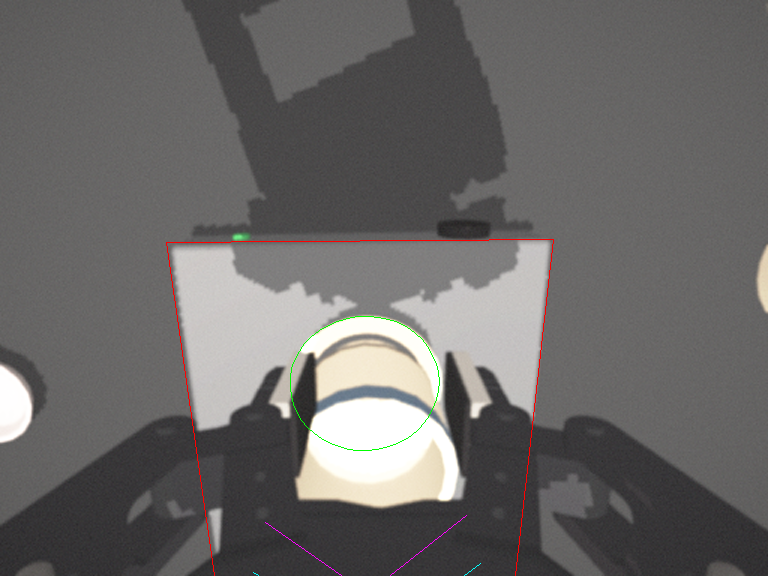

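Request:
servo_tool --steps '[[[-0.03,0,-0.013,-0.001,0.5],[-0.03,0,-0.013,0,0.5],[-0.005,0.04,0,0,0.5],[0,0.06,0,0,0.5],[0,0.06,0,0,0.5],[0,0.06,0,0,0.5],[0,0.04,0,0,0.5],[0,0.03,0,0,0.5],[0,0,0,0,0.5]]]'

```text
t: 21.9
ee_pos: [0.4977, 0.222, 0.0383]
orientation: [[0.96, 0.031, 0.279], [-0.28, 0.039, 0.959], [0.019, -0.999, 0.046]]
wrist_force: [-0.3, 0.4, 0.2]
gripper_width: 0.504
```

```bash
python3 wf.py; python3 shot.py q2 w
```

```text
t 21.9 tcp in warmer -0.1002 0.0019 z 0.0383 F [-0.4  0.3  0.2] tilt x,z 0.0186 0.0456 dyaw 0.0001
21.9 [0.49766587 0.22196106 0.0383454 ]
```

View pics/q2_o.png

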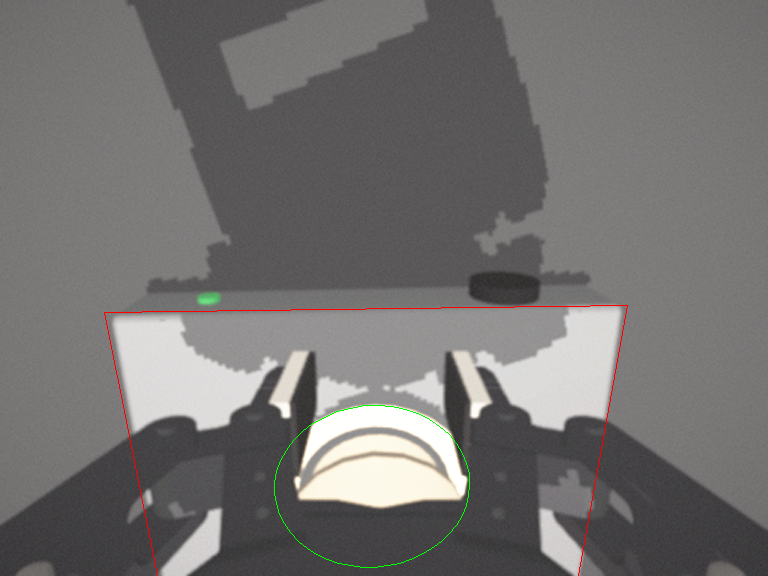

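Request:
servo_tool --steps '[[[0.05,0.001,0,0,0.5],[0.05,0.001,0,0,0.5],[0.04,0.001,0,0,0.5],[0.04,0.001,0,0,0.5],[0.04,0.001,0,0,0.5]]]'

```text
t: 22.45
ee_pos: [0.5426, 0.2092, 0.0403]
orientation: [[0.96, 0.031, 0.278], [-0.279, 0.039, 0.959], [0.018, -0.999, 0.046]]
wrist_force: [-1.8, 1.2, 3.1]
gripper_width: 0.501
```

```bash
cat > look.sh <<'E'
python3 wf.py; python3 shot.py $1 w; python3 - <<P
from h import *
T=optics.camera("scene")
a=cv2.resize(T[150:250,260:360],None,fx=4,fy=4,interpolation=cv2.INTER_CUBIC)
b=cv2.imread("pics/$1_o.png"); b=cv2.resize(b[150:550,150:600],(450,400)); cv2.imwrite("pics/$1_c.png",np.hstack([a,b])[:, :800])
P
E
bash look.sh q3
```

```text
t 22.45 tcp in warmer -0.0535 0.0022 z 0.0403 F [-2.1  0.6  3.1] tilt x,z 0.0184 0.0462 dyaw 0.0006
22.45 [0.54256241 0.20918995 0.04034755]
```

View pics/q3_c.png

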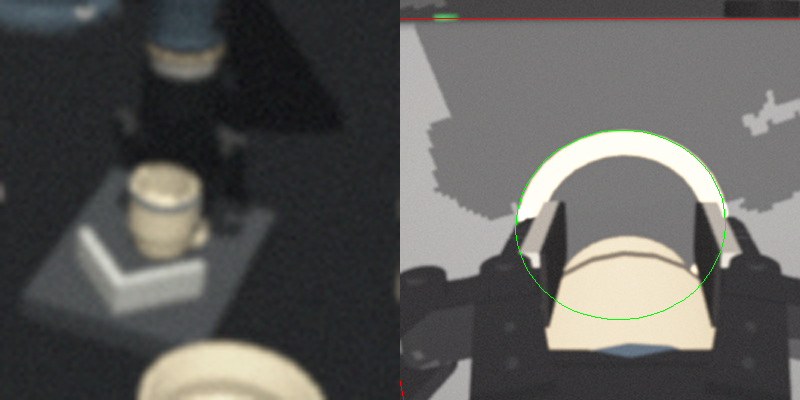

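Request:
servo_tool --steps '[[[0.036,0,0,0,0.5],[0.036,0,0,0,0.5],[0.036,0,0,0,0.5],[0.036,0,0,0,0.5],[0.036,0,0,0,0.5],[0.036,0,0,0,0.5]]]'

```text
t: 23.15
ee_pos: [0.587, 0.1961, 0.0407]
orientation: [[0.96, 0.03, 0.278], [-0.279, 0.039, 0.959], [0.018, -0.999, 0.046]]
wrist_force: [-0.7, 1.0, 1.4]
gripper_width: 0.495
```

```bash
bash look.sh q4
```

```text
t 23.15 tcp in warmer -0.0072 0.0021 z 0.0407 F [-0.9  0.7  1.4] tilt x,z 0.0183 0.0459 dyaw 0.0006
23.15 [0.58699759 0.19611514 0.0407429 ]
```

View pics/q4_c.png

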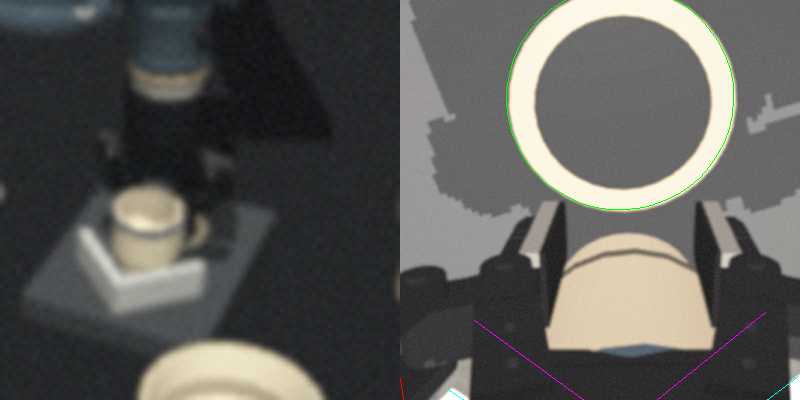

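Request:
servo_tool --steps '[[[0.03,0,0,0,0.5],[0.025,0,0,0,0.5],[0.015,0,0,0,0.5],[0.01,0,0,0,0.5]]]'

```text
t: 23.65
ee_pos: [0.604, 0.1912, 0.0408]
orientation: [[0.96, 0.031, 0.279], [-0.28, 0.039, 0.959], [0.019, -0.999, 0.046]]
wrist_force: [-1.2, 0.1, 0.3]
gripper_width: 0.498
```

```bash
python3 wf.py
```

```text
t 23.65 tcp in warmer 0.0106 0.0021 z 0.0408 F [-1.2 -0.2  0.3] tilt x,z 0.019 0.0463 dyaw 0.0001
```

Request:
servo_tool --steps '[[[0.012,0,0,0,0.5]]]'

```text
t: 23.75
ee_pos: [0.6062, 0.1905, 0.0408]
orientation: [[0.96, 0.031, 0.278], [-0.279, 0.039, 0.959], [0.019, -0.999, 0.046]]
wrist_force: [-0.8, 0.7, 0.1]
gripper_width: 0.499
```

```bash
python3 wf.py
```

```text
t 23.75 tcp in warmer 0.0129 0.0021 z 0.0408 F [-1.   0.4  0.1] tilt x,z 0.0185 0.0461 dyaw 0.0002
```

Request:
servo_tool --steps '[[[0.012,0,0,0,0.5]]]'

```text
t: 23.85
ee_pos: [0.608, 0.1899, 0.0408]
orientation: [[0.96, 0.029, 0.279], [-0.28, 0.039, 0.959], [0.017, -0.999, 0.046]]
wrist_force: [-4.4, 3.0, 3.6]
gripper_width: 0.497
```

```bash
python3 wf.py
```

```text
t 23.85 tcp in warmer 0.0148 0.002 z 0.0408 F [-5.   1.6  3.6] tilt x,z 0.017 0.0458 dyaw 0.0002
```

Request:
servo_tool --steps '[[[0.01,0,0,0,0.5]]]'

```text
t: 23.95
ee_pos: [0.6079, 0.1898, 0.0407]
orientation: [[0.96, 0.024, 0.278], [-0.279, 0.04, 0.959], [0.012, -0.999, 0.045]]
wrist_force: [-7.3, 3.7, 4.2]
gripper_width: 0.5
```

```bash
python3 wf.py
```

```text
t 23.95 tcp in warmer 0.0147 0.0019 z 0.0407 F [-8.1  1.5  4.2] tilt x,z 0.0124 0.045 dyaw 0.0004
```

Request:
servo_tool --steps '[[[0.01,0,0,0,0.5],[0.01,0,0,0,0.5]]]'

```text
t: 24.15
ee_pos: [0.6075, 0.19, 0.0407]
orientation: [[0.961, 0.016, 0.278], [-0.278, 0.041, 0.96], [0.004, -0.999, 0.043]]
wrist_force: [-5.7, 2.7, 4.2]
gripper_width: 0.499
```

```bash
bash look.sh q5
```

```text
t 24.15 tcp in warmer 0.0143 0.0019 z 0.0407 F [-6.2  0.9  4.2] tilt x,z 0.0037 0.0435 dyaw 0.0016
24.15 [0.60752319 0.18995378 0.040743  ]
```

View pics/q5_c.png

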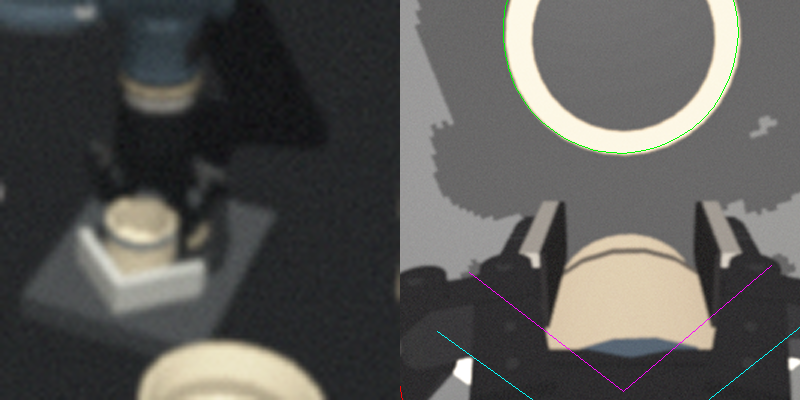

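Request:
servo_tool --steps '[[[-0.05,0,0,0,0.5],[-0.08,0,0,0,0.5],[-0.08,0,0,0,0.5],[-0.06,0,0,0,0.5],[0,-0.08,0,0,0.5],[0,-0.12,0,0,0.5],[0,-0.12,0,0,0.5],[0,-0.12,0,0,0.5],[0,-0.12,0,0,0.5],[0,-0.12,0,0,0.8],[0,-0.12,0,0,1]]]'

```text
t: 25.35
ee_pos: [0.5541, 0.1978, 0.2107]
orientation: [[0.96, 0.027, 0.277], [-0.278, 0.039, 0.96], [0.015, -0.999, 0.045]]
wrist_force: [0.5, -0.2, 0.1]
gripper_width: 0.823
```

Request:
servo_tool --steps '[[[0.08,-0.05,0,0,1],[0.1,0,0,0,1],[0.1,0,0,0,1],[0.08,0,0,0,1],[0,0,0,0,1],[0,0,0,0,1]]]'

```text
t: 25.95
ee_pos: [0.6317, 0.1756, 0.2389]
orientation: [[0.959, 0.054, 0.277], [-0.279, 0.04, 0.959], [0.041, -0.998, 0.054]]
wrist_force: [0.5, 0.9, 0.0]
gripper_width: 1.002
```

```bash
bash look.sh r1; python3 rim2.py r1 .641 .178
```

```text
t 25.95 tcp in warmer 0.0415 -0.0051 z 0.2389 F [0.3 1.  0. ] tilt x,z 0.041 0.054 dyaw 0.0001
25.95 [0.63168188 0.17555408 0.23888574]
0.097 [0.6513 0.1766] warmer frame 0.0601 0.0013 -13.0
0.1 [0.6498 0.1756] warmer frame 0.0589 -0.0 -13.0
0.103 [0.6482 0.1743] warmer frame 0.0577 -0.0018 -13.3
```

View pics/r1_o.png

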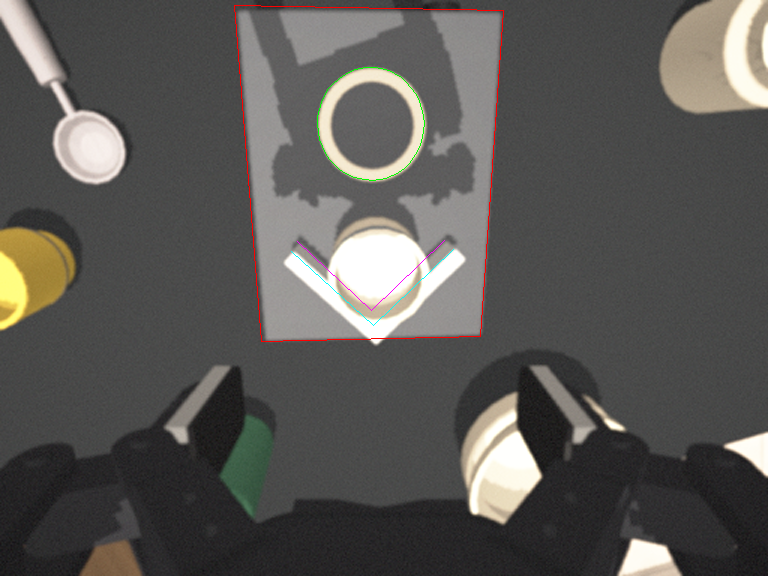

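View pics/r1_c.png

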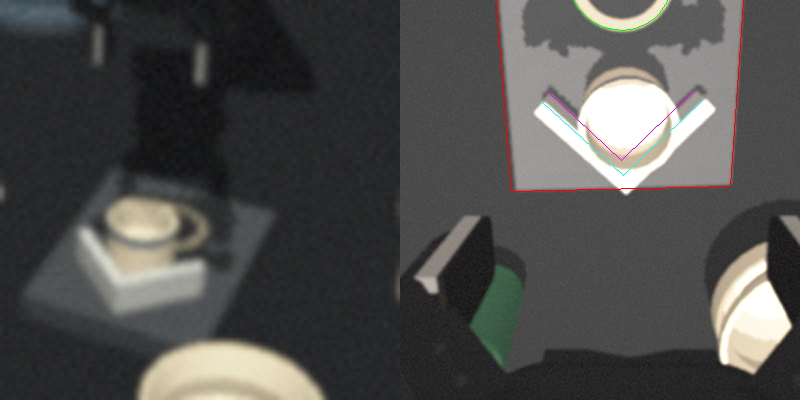

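Request:
servo_tool --steps '[[[0,0,0,0,1]]]'

```text
t: 26.15
ee_pos: [0.6303, 0.176, 0.2386]
orientation: [[0.96, 0.053, 0.276], [-0.279, 0.04, 0.96], [0.04, -0.998, 0.054]]
wrist_force: [0.5, -0.3, 0.3]
gripper_width: 1.002
```

```bash
python3 wf.py; python3 shot.py r2; cat > seat.py <<'E'
import sys,pickle; from h import *
from scipy.ndimage import map_coordinates
s,im=pickle.load(open(f"pics/{sys.argv[1]}.pkl","rb")); C=cal("wrist",s)
w0=np.load("warmer.npy")
# fit local warmer pose in this image by edges of top plate (bright/dark) + ring + fence outer edges
g=cv2.GaussianBlur(im,(0,0),.7).astype(float).mean(2)
def W(p,l,z): l=np.atleast_2d(l); c,q=np.cos(p[2]),np.sin(p[2]); return np.stack([p[0]+c*l[:,0]-q*l[:,1],p[1]+q*l[:,0]+c*l[:,1],np.full(len(l),z)],1)
S=lambda P:map_coordinates(g,proj(P,C)[:,::-1].T,order=1,mode='nearest')
n=60; d=.002; e=np.linspace(-.085,.085,n)
# fence: outer edges (rear) offset 10 mm
k=np.sqrt(.5); u=np.linspace(.012,.076,n)
def cost(p):
    t=0
    # outer fence edges at z .063: points = apex + along + outward*(.010±d); inner hidden by beaker mid -> use u>.05 only
    for sg in (1,-1):
        al=np.array([-k,sg*k]); out=np.array([k,sg*k])
        f=lambda o,uu: W(p,np.array([.095,0])+uu[:,None]*al+o*out,.063)
        t-=np.clip(S(f(.010-d,u))-S(f(.010+d,u)),0,150).mean()
        v=u[u>.055]; t-=.3*np.clip(S(f(d,v))-S(f(-d,v)),0,150).mean()
        tip=lambda uu: W(p,np.array([.095,0])+uu*al+np.linspace(.002,.008,10)[:,None]*out,.063)
        t-=.5*np.clip(S(tip(.080-d))-S(tip(.080+d)),0,150).mean()
    a=np.linspace(0,2*np.pi,90)
    r=lambda rr:W(p,np.stack([-.045+rr*np.cos(a),rr*np.sin(a)],1),.03)
    t-=.5*np.clip(S(r(.038-d))-S(r(.038+d)),0,150).mean()
    return t
from scipy.optimize import minimize
best=min(((cost(w0+[i,j,0]),i,j) for i in np.arange(-.008,.0081,.002) for j in np.arange(-.008,.0081,.002)))
p=w0+[best[1],best[2],0]
r=minimize(cost,p,method="Nelder-Mead",options=dict(initial_simplex=[p,p+[.002,0,0],p+[0,.002,0],p+[0,0,.01]],xatol=1e-5))
p=r.x; print("warmer here",p.round(4),"diff",(p-w0).round(4))
np.save("warmer_loc.npy",p)
x0,y0,ww,hh,K=180,120,150,120,5
o=cv2.resize(im[y0:y0+hh,x0:x0+ww],None,fx=K,fy=K,interpolation=cv2.INTER_CUBIC)
def dr(P,col): q=((proj(P,C)-[x0,y0]+.5)*K-.5).astype(int); cv2.polylines(o,[q.reshape(-1,1,2)],False,col,1)
E_=.0566; seat=W(p,(.050-.0003,0),0)[0]
m=.00707
dr(W(p,[(.095-E_,E_),(.095,0),(.095-E_,-E_)],.063),(255,255,0)); dr(W(p,[(.095-E_+m,E_+m),(.095+2*m,0),(.095-E_+m,-E_-m)],.063),(255,0,255))
dr(circ(seat,.032,.100),(0,0,255)); dr(circ(seat,.028,.100),(0,200,0)); dr(circ(W(p,(-.045,0),0)[0],.038,.03),(0,200,0))
cv2.imwrite(f"pics/{sys.argv[1]}_z.png",o)
E
python3 seat.py r2
```

```text
t 26.15 tcp in warmer 0.04 -0.0051 z 0.2386 F [ 0.5 -0.2  0.3] tilt x,z 0.0396 0.0535 dyaw 0.0009
26.15 [0.63026849 0.17604936 0.23860504]
warmer here [ 0.5941  0.193  -0.2752] diff [0.0008 0.0009 0.0083]
```

View pics/r2_z.png

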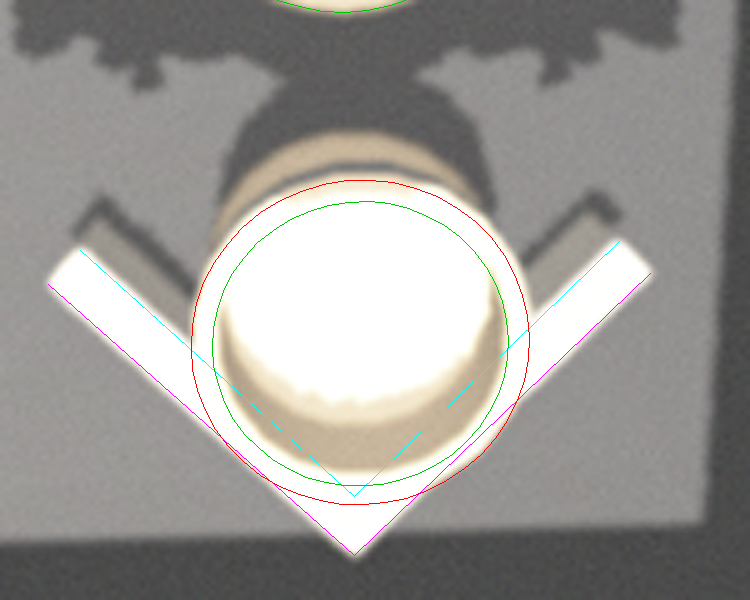

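Request:
servo_tool --steps '[[[0.06,0,0.02,0,1],[0.1,0.002,0.02,0,1],[0.1,0.004,0,0,1],[0.1,0.004,0,0,1],[0.1,0.004,0,0,1],[0.1,0.004,0,0,1],[0.1,0.004,0,0,1],[0.06,0.004,0,0,1],[0.03,0,0,0,1],[0,0,0,0,1],[0,0,0,0,1]]]'

```text
t: 27.3
ee_pos: [0.7732, 0.1459, 0.2359]
orientation: [[0.962, 0.04, 0.271], [-0.272, 0.041, 0.961], [0.027, -0.998, 0.05]]
wrist_force: [-0.3, 0.1, -0.1]
gripper_width: 1.001
```

```bash
python3 wf.py; python3 shot.py r3 w; sed -i 's/^x0,y0.*$/x0,y0,ww,hh,K=[int(v) for v in sys.argv[2:7]]/' seat.py; python3 seat.py r3 150 20 200 150 4
```

```text
t 27.3 tcp in warmer 0.1857 0.006 z 0.2359 F [-0.3 -0.  -0.1] tilt x,z 0.0273 0.0498 dyaw 0.0077
27.3 [0.77323752 0.14589841 0.23589411]
warmer here [ 0.5943  0.1932 -0.277 ] diff [0.001  0.0011 0.0065]
```

View pics/r3_o.png

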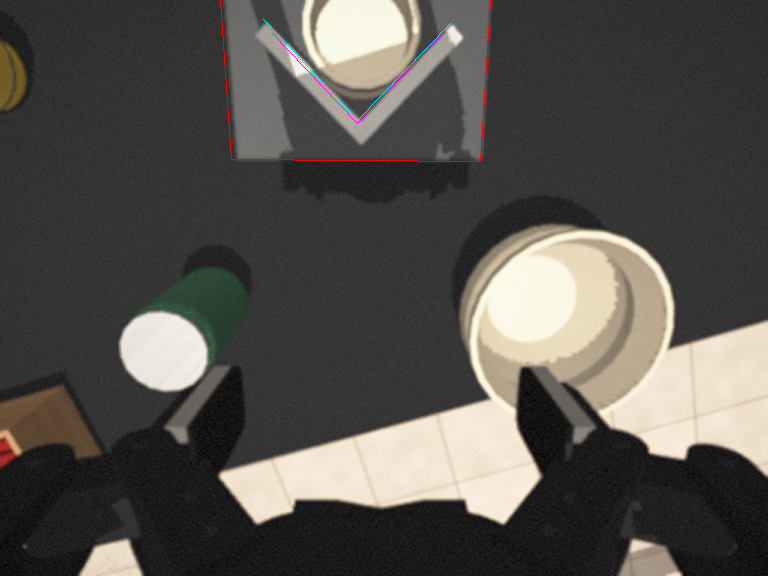

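View pics/r3_z.png

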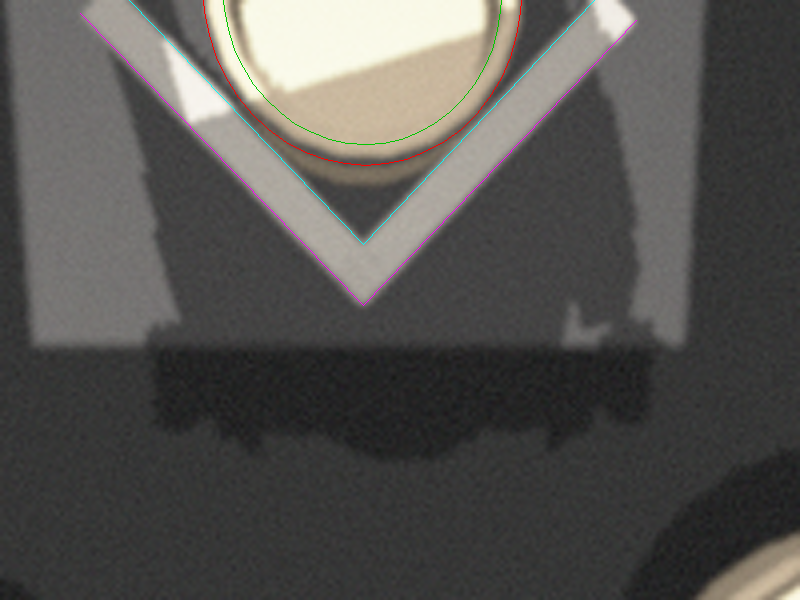

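```bash
python3 - <<'E'
from h import *; import pickle
s,im=pickle.load(open("pics/r3.pkl","rb"))
a=im[20:75,195:295]; a=np.clip(255*(a/255.)**.6,0,255).astype(np.uint8)
cv2.imwrite("pics/r3_zz.png",cv2.resize(a,None,fx=8,fy=8,interpolation=cv2.INTER_CUBIC))
E
```

```text
(no output)
```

View pics/r3_zz.png

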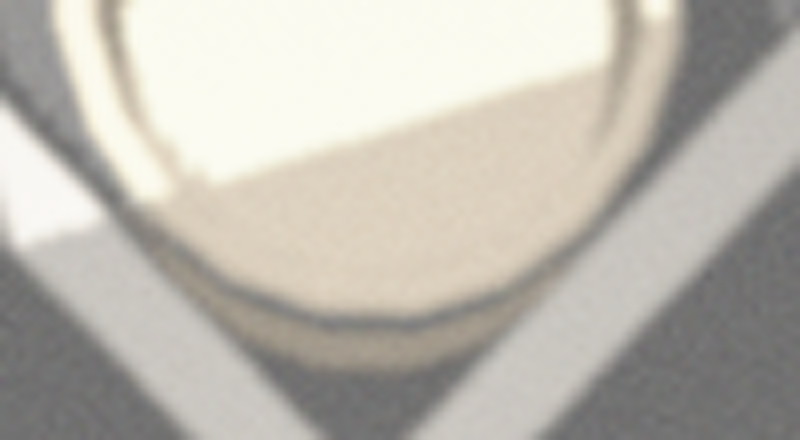

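```bash
python3 - <<'E'
from h import *; import pickle
s,im=pickle.load(open("pics/r3.pkl","rb")); C=cal("wrist",s); p=np.load("warmer_loc.npy"); c,q=np.cos(p[2]),np.sin(p[2])
W=lambda x,y,z: np.array([p[0]+c*x-q*y,p[1]+q*x+c*y,z])
K=8;x0,y0=190,15
a=im[y0:80,x0:290]; a=np.clip(255*(a/255.)**.6,0,255).astype(np.uint8); o=cv2.resize(a,None,fx=K,fy=K,interpolation=cv2.INTER_CUBIC)
def dr(P,col): t=((proj(P,C)-[x0,y0]+.5)*K-.5).astype(int); cv2.polylines(o,[t.reshape(-1,1,2)],False,col,1)
seat=W(.0497,0,0)
for z,col in ((.1,(0,0,255)),(.063,(255,0,0)),(.048,(0,160,0))): dr(circ(seat,.032,z,200),col)
E_=.0566
dr(np.array([W(.095-E_,E_,.063),W(.095,0,.063),W(.095-E_,-E_,.063)]),(255,0,255))
cv2.imwrite("pics/r3_k.png",o)
# column profile at center
for z in (.1,.063,.048): print(z,proj(W(.0497+.032,0,z),C).round(2))
print(im[48:76,241].mean(1).round())
E
```

```text
0.1 [[240.74  60.9 ]]
0.063 [[240.3   65.86]]
0.048 [[240.16  67.54]]
[180. 183. 181. 183. 183. 179. 179. 177. 176. 175. 147. 110.  82.  91.
 108. 114. 110.  95.  80.  65.  68.  62.  68.  68.  69.  65.  67.  67.]
```

View pics/r3_k.png

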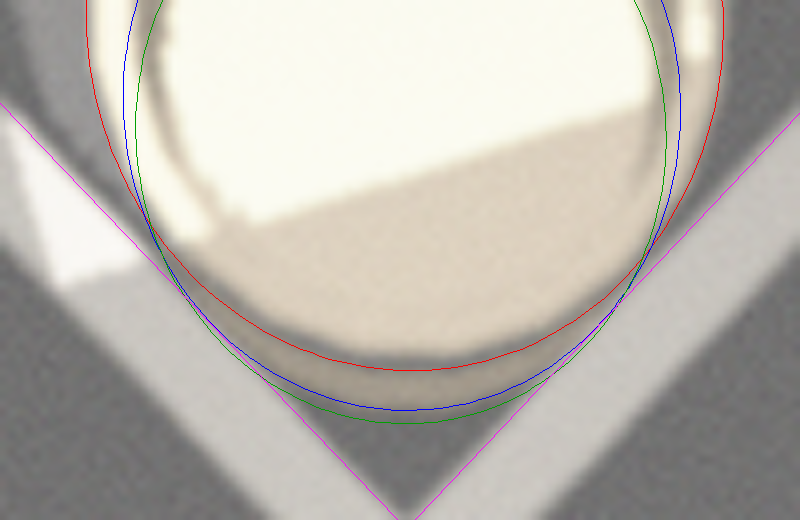

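```bash
python3 - <<'E'
from h import *; import pickle
from scipy.ndimage import map_coordinates
s,im=pickle.load(open("pics/r3.pkl","rb")); C=cal("wrist",s); p=np.load("warmer_loc.npy"); c,q=np.cos(p[2]),np.sin(p[2])
W=lambda x,y,z: np.array([p[0]+c*x-q*y,p[1]+q*x+c*y,z])
g=im.astype(float).mean(2)
for sg in (-1,1):
  for u in (.022,.026,.029,.032,.036):   # distance along the face from apex
    P=np.array([W(.095-u*.7071-n*.7071, sg*(u*.7071-n*.7071),.063) for n in np.arange(-.004,.0071,.0005)])
    uv=proj(P,C); print("face",sg,"u",u,map_coordinates(g,uv[:,::-1].T,order=1).round().astype(int))
E
python3 - <<'E'
import os;os.chdir(".")
from h import *
T=optics.camera("scene"); a=T[185:245,270:330]
cv2.imwrite("pics/sc_z.png",cv2.resize(a,None,fx=8,fy=8,interpolation=cv2.INTER_CUBIC))
E
```

```text
face -1 u 0.022 [167 166 169 170 169 164 158 143 127 110  96  89  92  97 102 107 108 107
 104  97  90  85  92]
face -1 u 0.026 [166 167 168 169 167 163 156 145 130 113 101  98 100 103 103 101  96  91
  92 108 126 141 154]
face -1 u 0.029 [168 168 168 168 168 163 155 145 128 114 105 103 106 104 100  97 100 110
 128 147 160 168 174]
face -1 u 0.032 [166 166 167 168 165 161 152 138 122 112 105 102 101  97  94  94 102 121
 140 155 167 174 178]
face -1 u 0.036 [165 166 168 168 164 162 154 139 120 104  95  90  88  90  95 109 130 147
 160 170 176 176 176]
face 1 u 0.022 [167 168 168 167 168 167 162 152 137 117 101  96  97 102 108 110 110 105
  98  92  92  96 108]
face 1 u 0.026 [166 166 166 167 166 164 160 151 137 123 110 103 104 105 100  93  89  98
 109 127 146 162 169]
face 1 u 0.029 [164 166 168 169 166 163 158 148 134 124 114 108 103  97  97 102 116 134
 152 165 172 177 180]
face 1 u 0.032 [168 167 166 167 166 164 161 152 141 131 118 107 100 100 104 120 139 155
 165 173 177 178 178]
face 1 u 0.036 [165 166 165 166 167 164 160 151 140 125 109  94  98 110 127 144 159 169
 175 178 180 179 177]
```

View pics/sc_z.png

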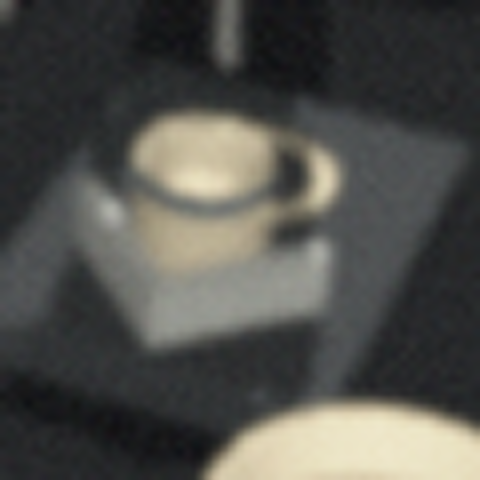

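```bash
python3 - <<'E'
from h import *
T=optics.camera("scene"); A=cv2.imread("pics/scene0.png"); P=optics.camera("top"); B=cv2.imread("pics/top0.png")
cv2.imwrite("pics/fin.png",np.hstack([cv2.resize(T,(400,300)),cv2.resize(P,(400,300))]))
a=cv2.resize(A[150:250,150:250],None,fx=4,fy=4); b=cv2.resize(T[150:250,150:250],None,fx=4,fy=4); cv2.imwrite("pics/fin_s.png",np.hstack([a,b]))
E
```

```text
(no output)
```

View pics/fin.png

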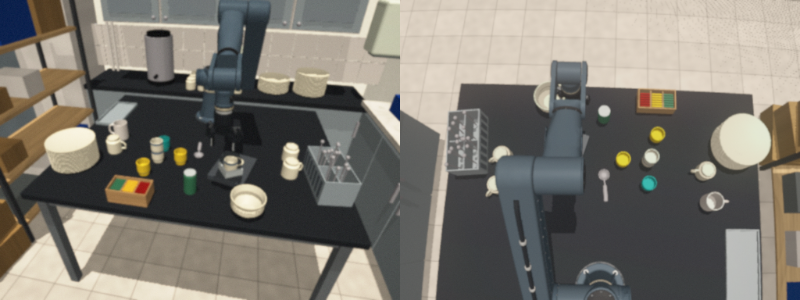

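View pics/fin_s.png

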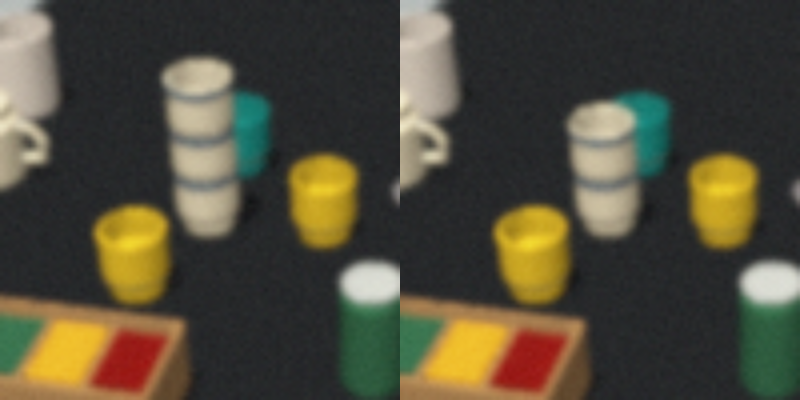

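```bash
python3 -c "
from station import ticket
print(ticket.finish_job())"
```

```text
the job is handed in; nothing more can be done
None
```

The top beaker is seated upright in the V of the warmer's fence, and the job is handed in at about 27.5 s.

**What I did:**
- I lifted it straight off the ivory stack, stood it on the round mark and let go.
- I then pushed it along the warmer's top with two half-open fingers, never lifting it, until it stopped in the V. The push built up to about 8 N with little sideways force. I then backed the gripper well clear.

**Last checks:**
- **Placing:** before the slide, the beaker stood about 3 mm from the centre of the mark.
- **Seat:** the rear wrist view shows it upright and centred to about 0.5 mm. I could see no gap at either fence face.
- **Stack and surroundings:** the scene pictures show the two lower beakers still standing where they were. The coloured look-alikes and the tin also look unmoved there. The mugs, jug and spoon I saw only in small overviews, where the arm partly covers two of the mugs, but nothing looks moved.

**What disagreed:**
- The model overlay puts the beaker about 1.5 to 2 mm short of the computed seat, and its rim looks 3–4 % smaller than stated. I trusted the hard stop and the lack of a visible gap over this, and did not push again.
- Fast sweeps tilted the tool by up to about 4°. The beaker was therefore released about 2° off upright and settled flat on the mark. I took the forward–back tilt out before the push; a sideways lean of about 2.6° stayed in the fingers and did not seem to affect it.

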